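# Rehang the stove's soot door

### The job

The steel soot door of the tiled stove was lifted off for sweeping and stands on the slate. Hang it back on the frame's two upright pintles, standing well open, lowering it gently until both hinge sockets sit fully down, and let go; then swing it fully shut and turn the catch across its front. Do not force the door or let it drop, slam or fall over, and leave the can, jar, opener and bottle where they are.

Things in the scene. Friction and masses are not known exactly. Their poses are not given: they have to be found in the camera images.
- stove: Fixed tiled bench of the stove, 212 mm high, with a steel door frame 230 mm wide, 8 to 186 mm above the slate, 8 mm proud of the tiles, round a sooty opening 124 mm wide. Origin: on the slate at the foot of the tiled front face, below the frame's middle. Own x points level into the stove (front faces -x), y along the front towards the hinge side, z up. Position and yaw vary.
- upper_pintle (a point): Foot of the upper pintle, on its axis: a fixed upright steel pin 9 mm thick, 16 mm tall, straight for 10 mm, then tapering to 3 mm at the tip. This point is on top of its lug (8 mm thick, 18 mm wide, reaching 10 mm beyond the axis), 128 mm above the slate; in the stove's frame x = -21, y = +94 mm, 13 mm in front of the frame.
- lower_pintle (a point): Foot of the lower pintle: an equal pin on an equal lug exactly below the upper one, 38 mm above the slate. The gap from its tip to the underside of the upper lug is 66 mm: the lower socket goes in there from the front before the door is lowered.
- door_center (a point): Centre of the loose soot door, a flat steel box 160 mm wide (own y), 150 high (z), 24 thick (x), about 0.75 kg, balanced within 5 mm of here in y; stands upright on its lower edge, easily tipped. Own -x: outer face. Own +y: hinge edge. Shut when its axes agree with the stove's; open by 90 degrees when its yaw is 90 degrees less. The top 45 mm of both faces is plain, to be gripped across its thickness.
- upper_socket (a point): Centre of the lower mouth of the door's upper hinge socket: a vertical tube 20 mm outside, 11 mm bore, 24 mm long, open at both ends, 94 mm from the door's centre along its +y, mid-thickness, 106 mm above its lower edge. Seated, it lies on the upper pintle's foot and the door's lower edge is 22 mm above the slate. Axes as the door's.
- lower_socket (a point): The same for the door's lower socket, exactly below it, 16 mm above the door's lower edge.
- free_edge (a point): Middle of the door's free edge, 80 mm from its centre along -y. Shut, it lies at stove x = -21 mm. The hung door swings from shut to over 110 degrees, sags up to 2 degrees and stays where it is left. Outer knob: 24 mm across, stands out 26 mm, 35 mm in from this edge, 72 mm above the lower edge. Inner face: a plate 8 mm thick, 100 mm wide, ending 50 mm below the top.
- catch (a joint): Angle of the catch beside the door's free edge: a flat steel bar 14 mm wide, 6 thick, 52 long from a pivot at stove y = -99 mm, 150 mm up, turning in a plane 41 mm in front of the stove's face (5 mm clear of the shut door). 0: straight up, clear of the door; grows towards the hinge side; 1.57: level across the door, at its stop. Starts -0.5 to 0.2. Stays where left; about 2 N at the peg turns it.
- catch_peg (a point): Middle of the catch's finger peg: a round pin 9 mm thick standing straight out (along the stove's -x) 27 mm from the front of the bar, 42 mm from the pivot; this point is 57 mm in front of the stove's face. Pushing the peg sideways and then down turns the catch.
- can_center (a point): Centre of a silver aluminium can, 66 mm in diameter, 115 mm tall, standing near the door on its outer side: leave it.
- jar_center (a point): Centre of a clear jar with a metal twist lid, 80 mm in diameter, 110 mm tall, standing near the door on its inner side: leave it.
- opener_center (a point): A flat steel opener 140 mm long, lying on the slate beyond the door's free edge: leave it.
- bottle_center (a point): Centre of an amber glass bottle, 66 mm in diameter, 230 mm tall, standing on top of the stove's bench: leave it.
Not all that is in view belongs to the job. Of the things like the part that bears door_center, leave any that is red; of the rest the smaller one is meant.

How it is judged:
By the outcome, as a careful person would: the job done as asked, in the order asked, and still so for the second after the job is handed in, with the robot touching nothing.
It also fails if it takes over 72 s, if anything falls off the work surface, if the arm or the gripper's body presses on something with over 40 N, if the wrist force passes 120 N, or if a joint passes its speed limit or range.

### The arm

A 6-joint arm with a two-finger parallel gripper is mounted at the origin on the work surface. World frame = base frame: x ahead of the robot, y to its left, z up, the work surface at z = 0. Lengths are in mm, angles in rad, forces in N, time in s.
With the tool pointing down it reaches from about 350 to 725 mm from the base axis. Payload 4.3 kg.
Tool frame: the origin (TCP) lies on the centre line of the jaws, within the pads' length; the fingertips stand 11 mm ahead of it and the grasp point (between the pads) lies 8 mm behind it; z points along the fingers, y is the line along which they close (so a half turn about z gives the same grasp; the last joint's range is limited). The gripper opens to 85 mm and grips with 20 to 120 N. Pads are 22 mm wide; open, the fingers measure 114 mm over their backs; the gripper's body (76 mm by 85 mm) begins 54 mm behind the grasp point. The pads swing forward as they close: fully open they stand 13 mm farther back than shut.
Start: joints at [-1.295, 0.377, 0.081, 1.274, 0, 1.46], TCP at [216.386, -532.769, 242.329] pointing down, gripper open.
Joint ranges: [-2.72, 2.72], [-0.84, 1.66], [-1.02, 1.22], [-1.77, 2.12], [-1.37, 1.28], [-3.14, 3.14]. Speed limits (rad/s): [2.57, 2.57, 3.14, 3.14, 3.14, 3.14].

### API

Orientations are given as a 3x3 rotation matrix whose columns are the frame's x, y, z axes.
In Python, from rig import arm gives the robot as it stands.
- The arm moves only by the tool step_arm, never from a script. Its argument "increments" is a list of rows, each an object with "translation": the shift along the tool's x, y, z in m, a list of three; "turn": the turn about the tool's z in rad. In form: [{"translation": [dx, dy, dz], "turn": turn}, ...]. A call has 1 to 12 rows; each row shifts and turns the commanded pose from where the row before left it, along the tool's axes as they then stand; what a row does not reach is not made up. A row lasts 1/10 s, in which the tool goes at most 50 mm and 8.59 degrees, less where a joint would pass 70% of its speed; a pose out of reach is approached as far as the arm can. A call with a gripper value outside its range is refused whole. "claw" is the closure, from 0 (fully open) to 1 (shut), set as the call begins (left out, the last holds). The fingers move at their own pace and stop on an object; "squeeze" is the grip in N (left out, the last holds). Time passes only in rows, so rows that do not move let the fingers close. It gives the time, the measured TCP pose, the force, the opening and the grip force at its end, in the units of the state.
- arm.state(): the state, without advancing time (a new reading comes with each control period).
- arm.capture(name): name is "side" or "top"; returns a dict with "image" (420x560x3 uint8, blue, green, red), "fx", "fy", "cx", "cy" (pixels), "rvec" (rotation vector, rad) and "tvec" (3), from world to camera coordinates, as OpenCV has them. Camera axes: x right, y down, z forward; pixel columns grow to the right and rows downward; lengths in mm; the calibration is good to about 2 mm. A picture is of the moment at which its call begins. There is no depth.
- arm.close_job(): hands the job in; it is judged then, once.
The state is a dict: "t": time; "joints": joint angles; "joint_vel": joint speeds; "tau": joint torques, N m; "eef_pos": TCP position; "eef_rot": TCP orientation; "ft_force": force on the tool from outside, world axes, zero at the start; "ft_torque": the same for the moment, N m; "finger_gap": finger opening in mm; "finger_force": force on a finger pad.
Only numpy, scipy, OpenCV 4.12 (cv2) and the standard library are available. Lean on these libraries where they do the work, as an engineer would, in place of code of your own. Each camera call takes 0.05 s, during which the arm holds its last target. There are 200 camera calls.

## Working session

There is one attempt and no reset: what is moved stays moved. The work goes in short steps, Python scripts to look and compute and a tool call to move; the robot and the scene stay as the last step left them, time stands still between calls to the robot, and variables do not carry over. Pictures are saved under pics/ and viewed, at most 10 in all, crops included, and the job is handed in when it is done.

Besides the shell and the picture viewer there is one more tool, called after "Call:" as a command line: name --argument value ..., lists and objects as JSON in quotes. step_arm: Moves the arm, as the interface text tells. Its arguments: {"type":"object","properties":{"increments":{"type":"array","items":{"type":"object","properties":{"translation":{"type":"array","items":{"type":"number"}},"turn":{"type":"number"}}}},"claw":{"type":"number"},"squeeze":{"type":"number"}},"required":["increments"]}

```bash
mkdir -p pics; ls
cat > h.py <<'E'
import cv2, numpy as np
from rig import arm
def cap(n,f=None):
    c=arm.capture(n)
    if f: cv2.imwrite('pics/'+f,c['image'])
    c['R']=cv2.Rodrigues(np.array(c['rvec'],float))[0]; c['t']=np.array(c['tvec'],float).ravel()
    return c
def ray(c,u,v):
    d=c['R'].T@np.array([(u-c['cx'])/c['fx'],(v-c['cy'])/c['fy'],1]); o=-c['R'].T@c['t']; return o,d/np.linalg.norm(d)
def onz(c,u,v,z):
    o,d=ray(c,u,v); return o+d*(z-o[2])/d[2]
def tri(c1,p1,c2,p2):
    o1,d1=ray(c1,*p1);o2,d2=ray(c2,*p2)
    s=np.linalg.lstsq(np.c_[d1,-d2],o2-o1,rcond=None)[0]
    a,b=o1+d1*s[0],o2+d2*s[1]; return (a+b)/2,np.linalg.norm(a-b)
def proj(c,P):
    p=c['R']@np.array(P,float)+c['t']; return np.array([c['fx']*p[0]/p[2]+c['cx'],c['fy']*p[1]/p[2]+c['cy']])
E
python3 - <<'E'
from h import *
for n in('side','top'):
    c=cap(n,n+'0.png'); print(n,ray(c,280,210),c['fx'],c['cx'],c['cy'])
s=arm.state(); print(s['t'],s['eef_pos'],s['eef_rot'],s['finger_gap'])
E
```

```text
pics
side (array([ 463.85299447, -968.98854515, 1084.36753843]), array([ 0.02879962,  0.72095836, -0.69237968])) 431.60950224801564 279.2428480427381 203.10633536242113
top (array([ 336.76281852,  -12.3691487 , 1678.61917988]), array([ 0.10851687, -0.0211485 , -0.99386962])) 520.6156066186087 274.7752138884289 209.34060503088483
0.1 [ 216.21144866 -532.18530957  241.45951696] [[ 9.26511367e-01  3.76266417e-01 -5.20747933e-04]
 [ 3.76266737e-01 -9.26509740e-01  1.74472455e-03]
 [ 1.74003225e-04 -1.81244726e-03 -9.99998342e-01]] 85.4401062515363
```

View pics/side0.png

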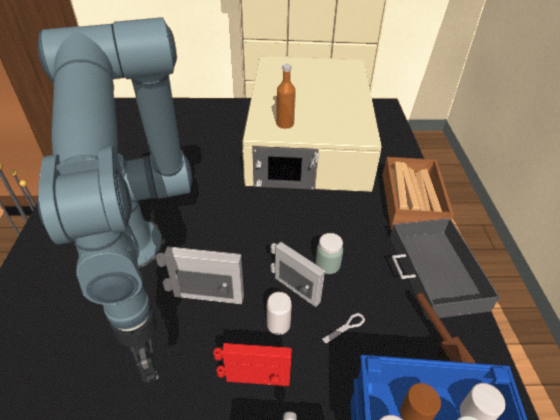

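View pics/top0.png

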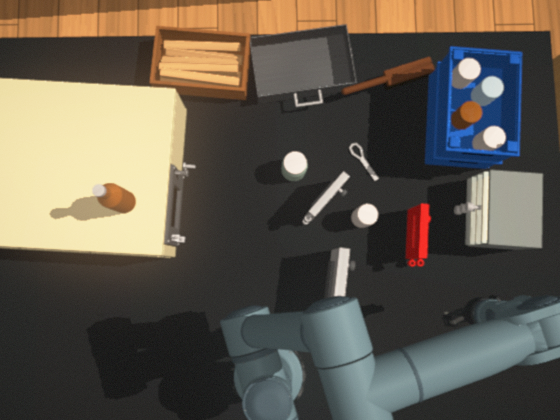

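The small grey door stands between the jar and the can: side (297,272), top (326,198). The larger grey door (side 207,275) and the red one (side 256,364) are decoys. The pintles are on the left of the stove frame (side 260,155 and 260,180) and the catch is on its right (side 316,155). Next I'll zoom in.

Run:
```python
import cv2,numpy as np
s=cv2.imread('pics/side0.png');t=cv2.imread('pics/top0.png')
def cr(i,x,y,w,h):return cv2.resize(i[y:y+h,x:x+w],(400,300),interpolation=cv2.INTER_CUBIC)
o=np.vstack([np.hstack([cr(s,240,135,100,75),cr(s,255,230,100,75)]),np.hstack([cr(t,120,150,133,100),cr(t,280,150,100,75)])])
cv2.imwrite('pics/z0.png',o)
```

```text
(no output)
```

View pics/z0.png

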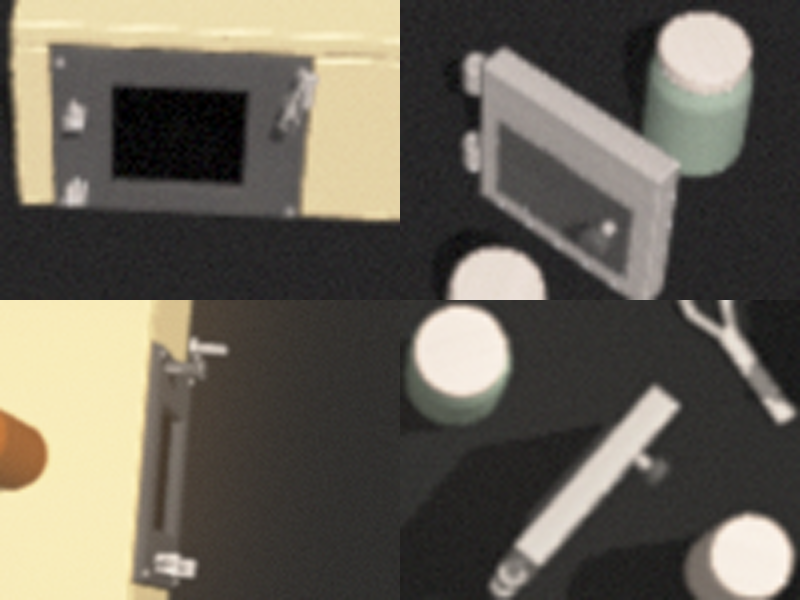

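Crop: top left is the frame with the pintles at (75,110) and (77,188) and the catch at (293,105). The right-hand tiles show the door, with its sockets on the left and the knob on the face towards the camera and can. Measuring now.

```bash
cat > m0.py <<'E'
from h import *
cs=cap('side');ct=cap('top')
# door top face
g=cv2.cvtColor(ct['image'],cv2.COLOR_BGR2GRAY)
m=np.zeros_like(g); m[165:228,300:352]=(g[165:228,300:352]>150)*255
m=cv2.morphologyEx(m,cv2.MORPH_OPEN,np.ones((3,3)))
n,l,st,ce=cv2.connectedComponentsWithStats(m);k=1+st[1:,4].argmax()
pts=np.argwhere(l==k)[:,::-1].astype(float)
w=np.array([onz(ct,u,v,150)[:2] for u,v in pts],np.float32)
r=cv2.minAreaRect(w);print('door top rect',r)
c=w.mean(0);U,S,V=np.linalg.svd(w-c);print('pca',c,np.degrees(np.arctan2(V[0][1],V[0][0])))
q=lambda x,y:(280+(x-400)/4,150+(y-300)/4)
print('usock top z130',onz(ct,*q(517,565),130),'lsock top z40',onz(ct,*q(500,588),40))
for p in [(657,384),(681,406),(545,563),(519,548)]:print('corner',onz(ct,*q(*p),150).round(1))
p=lambda x,y:(255+(x-400)/4,230+y/4)
for a in [(503,46),(484,68),(679,168),(664,188)]:print('side corner',onz(cs,*p(*a),150).round(1))
# frame in side
f=lambda x,y:(240+x/4,135+y/4)
for a,z in[((52,44),186),((313,57),186),((300,216),8),((52,205),8)]:print('frame',onz(cs,*f(*a),z).round(1))
print('upint tip',onz(cs,*f(76,101),144).round(1),'lpint tip',onz(cs,*f(80,178),54).round(1))
t=lambda x,y:(120+x/3,150+(y-300)/3)
for a in[(150,343),(188,350),(135,580),(175,587)]:print('top frame',onz(ct,*t(*a),186).round(1))
for a,z in[((165,563),144),((185,567),144),((178,567),54)]:print('top pint',z,onz(ct,*t(*a),z).round(1))
print('cans',[onz(ct,*q(*a),z).round(0) for a,z in(((749,556),115),((461,350),110))])
E
python3 m0.py
python3 - <<'E'
import cv2,numpy as np
s=cv2.imread('pics/side0.png');t=cv2.imread('pics/top0.png')
def cr(i,x,y,w,h):return cv2.resize(i[y:y+h,x:x+w],(400,300),interpolation=cv2.INTER_CUBIC)
o=np.vstack([np.hstack([cr(s,250,150,40,30),cr(s,250,168,40,30)]),np.hstack([cr(t,160,220,40,30),cr(t,160,150,48,36)])])
cv2.imwrite('pics/z1.png',o)
E
```

```text
door top rect ((550.0247802734375, -191.6403045654297), (25.679500579833984, 159.5909881591797), 47.7772331237793)
pca [ 549.9615  -190.55238] 137.80388
usock top z130 [ 485.65048614 -132.45051192  130.        ] lsock top z40 [ 476.27018135 -125.54743322   40.        ]
corner [ 617.6 -238.6  150. ]
corner [ 600.7 -256.   150. ]
corner [ 484.9 -151.6  150. ]
corner [ 496.3 -132.7  150. ]
side corner [ 501.8 -128.   150. ]
side corner [ 487.6 -149.   150. ]
side corner [ 618.7 -240.2  150. ]
side corner [ 606.9 -256.9  150. ]
frame [412.9 295.8 186. ]
frame [644.  276.1 186. ]
frame [644.5 266.3   8. ]
frame [408.6 283.3   8. ]
upint tip [433.9 267.6 144. ] lpint tip [436.1 268.2  54. ]
top frame [638.4 273.2 186. ]
top frame [630.9 236.5 186. ]
top frame [409.2 286.3 186. ]
top frame [401.9 248.3 186. ]
top pint 144 [427.4 265.5 144. ]
top pint 144 [423.1 245.9 144. ]
top pint 54 [428.3 268.3  54. ]
cans [array([ 491., -309.,  115.]), array([654., -95., 110.])]
```

View pics/z1.png

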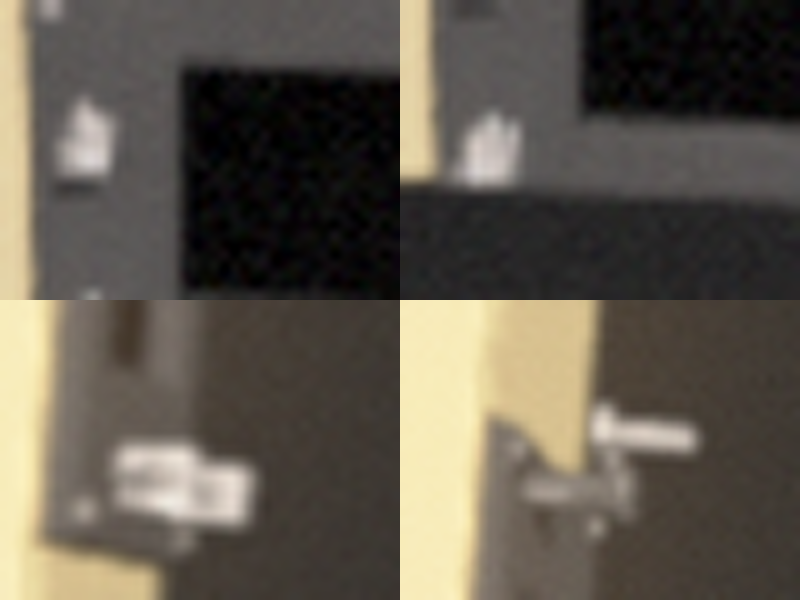

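The zoom shows the upper pin tip near side (258.7,160), the lower pin tip near (259,179), and the peg in the top view from (184,165) to (195,166). I'll plan the grasp and refine the pintle estimate.

```bash
cat >> h.py <<'E'
def plan(D,deg,n,th=None):
    """constant row giving world shift D (mm) and yaw change deg (world) in n rows, starting at tool-x yaw th"""
    if th is None:
        r=np.array(arm.state()['eef_rot']); th=np.arctan2(r[1,0],r[0,0])
    a=np.radians(deg)/n; M=0
    for k in range(n):
        p=th+k*a; M=M+np.array([[np.cos(p),np.sin(p)],[np.sin(p),-np.cos(p)]])
    d=np.linalg.solve(M,np.array(D[:2],float))
    print(n,'rows tr',np.round([d[0]/1e3,d[1]/1e3,-D[2]/n/1e3],5),'turn',round(-a,5))
def st():
    s=arm.state();r=np.array(s['eef_rot'])
    print('t',round(s['t'],2),'tcp',np.round(s['eef_pos'],1),'yaw',np.degrees(np.arctan2(r[1,0],r[0,0])).round(2),'z',r[:,2].round(4),'F',np.round(s['ft_force'],1),'M',np.round(s['ft_torque'],2),'gap',round(s['finger_gap'],1),np.round(s['finger_force'],1),'q',np.round(s['joints'],2))
E
python3 - <<'E'
from h import *
cs=cap('side');ct=cap('top')
print('side tips',onz(cs,258.7,160,144),onz(cs,259.1,179.2,54))
b=lambda x,y:(160+x/10,220+(y-300)/10)
print('lower lug front edge mid z38',onz(ct,*b(252,493),38),'upper lug ctr',onz(ct,*b(157,478),132))
d=lambda x,y:(160+(x-400)/8.33,150+(y-300)/8.33)
print('peg z185',onz(ct,*d(605,427),185),onz(ct,*d(695,437),185))
print('decoy',[onz(ct,*p,160).round(0) for p in((332,249),(350,249),(333,295))])
plan([335.6,340.3,8],115.7,24,np.radians(22.1))
E
```

```text
side tips [432.78819638 269.1106854  144.        ] [432.76823126 269.96159173  54.        ]
lower lug front edge mid z38 [427.97243299 252.60838429  38.        ] upper lug ctr [427.66041808 265.56215302 132.        ]
peg z185 [635.24784263 230.98377506 185.        ] [631.22333967 199.60023943 185.        ]
decoy [array([ 386., -194.,  160.]), array([ 385., -247.,  160.]), array([ 253., -193.,  160.])]
24 rows tr [ 0.0201   0.01263 -0.00033] turn -0.08414
```

Call:
step_arm --increments '[{"translation":[0.0201,0.01263,-0.0003],"turn":-0.08414},{"translation":[0.0201,0.01263,-0.0003],"turn":-0.08414},{"translation":[0.0201,0.01263,-0.0003],"turn":-0.08414},{"translation":[0.0201,0.01263,-0.0003],"turn":-0.08414},{"translation":[0.0201,0.01263,-0.0003],"turn":-0.08414},{"translation":[0.0201,0.01263,-0.0003],"turn":-0.08414},{"translation":[0.0201,0.01263,-0.0003],"turn":-0.08414},{"translation":[0.0201,0.01263,-0.0003],"turn":-0.08414},{"translation":[0.0201,0.01263,-0.0003],"turn":-0.08414},{"translation":[0.0201,0.01263,-0.0003],"turn":-0.08414},{"translation":[0.0201,0.01263,-0.0003],"turn":-0.08414},{"translation":[0.0201,0.01263,-0.0003],"turn":-0.08414}]' --claw 0

```text
t: 1.5
eef_pos: [479.0, -454.8, 245.6]
eef_rot: [[0.171, 0.985, -0.0], [0.985, -0.171, 0.0], [0.0, -0.0, -1.0]]
ft_force: [-0.1, 0.4, -0.0]
finger_gap: 85.3
finger_force: 0.0
```

Call:
step_arm --increments '[{"translation":[0.0201,0.01263,-0.0003],"turn":-0.08414},{"translation":[0.0201,0.01263,-0.0003],"turn":-0.08414},{"translation":[0.0201,0.01263,-0.0003],"turn":-0.08414},{"translation":[0.0201,0.01263,-0.0003],"turn":-0.08414},{"translation":[0.0201,0.01263,-0.0003],"turn":-0.08414},{"translation":[0.0201,0.01263,-0.0003],"turn":-0.08414},{"translation":[0.0201,0.01263,-0.0003],"turn":-0.08414},{"translation":[0.0201,0.01263,-0.0003],"turn":-0.08414},{"translation":[0.0201,0.01263,-0.0003],"turn":-0.08414},{"translation":[0.0201,0.01263,-0.0003],"turn":-0.08414},{"translation":[0.0201,0.01263,-0.0003],"turn":-0.08414},{"translation":[0.0201,0.01263,-0.0003],"turn":-0.08414}]'

```text
t: 2.7
eef_pos: [551.9, -191.5, 249.3]
eef_rot: [[-0.743, 0.669, 0.0], [0.669, 0.743, 0.0], [0.0, 0.0, -1.0]]
ft_force: [0.2, -1.0, 0.5]
finger_gap: 85.6
finger_force: 0.0
```

```bash
python3 -c "
from h import *
st()"
```

```text
t 2.7 tcp [ 551.9 -191.5  249.3] yaw 138.02 z [ 0.  0. -1.] F [ 0.2 -1.   0.5] M [-0.   -0.04  0.05] gap 85.6 0.0 q [-0.44  0.4   0.13  1.3   0.    0.29]
```

Call:
step_arm --increments '[{"translation":[0,0,0.0103]},{"translation":[0,0,0.0103]},{"translation":[0,0,0.0103]},{"translation":[0,0,0.0103]},{"translation":[0,0,0.0103]},{"translation":[0,0,0.0103]},{"translation":[0,0,0.0103]},{"translation":[0,0,0.0103]},{"translation":[0,0,0.0103]},{"translation":[0,0,0.0103]},{"translation":[0,0,0.0103]},{"translation":[0,0,0.0103]}]'

```text
$.increments[0]: bad value
```

Call:
step_arm --increments '[{"translation":[0,0,0]},{"translation":[0,0,0]},{"translation":[0,0,0]},{"translation":[0,0,0]},{"translation":[0,0,0]}]' --claw 0.6 --squeeze 20

```text
$.increments[0]: bad value
```

```bash
python3 -c "
from h import *
st();c=cap('top','t1.png');s=cap('side')
i=np.hstack([cv2.resize(c['image'][140:260,260:380],(400,400)),cv2.resize(s['image'][200:320,220:340],(400,400))]);cv2.imwrite('pics/z2.png',i)"
```

```text
t 2.7 tcp [ 551.9 -191.5  249.3] yaw 138.02 z [ 0.  0. -1.] F [ 0.2 -1.   0.5] M [-0.   -0.04  0.05] gap 85.6 0.0 q [-0.44  0.4   0.13  1.3   0.    0.29]
```

View pics/z2.png

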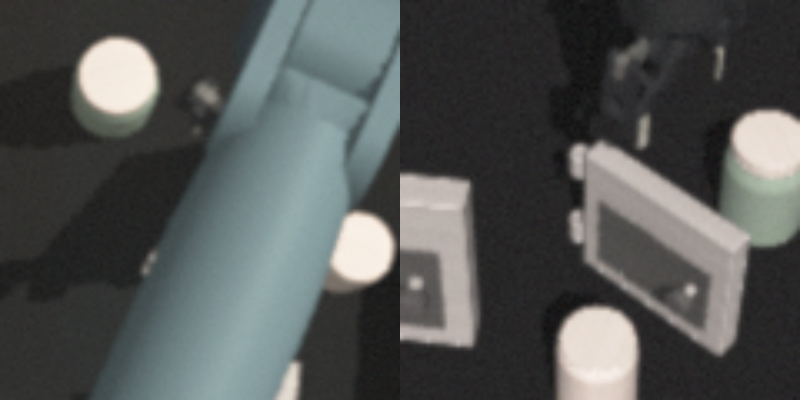

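The moves were refused because the rows lacked "turn". The picture shows the open gripper above the untouched door (side crop, door centre about (665,245)). The arm hides the top view. Repeating.

Call:
step_arm --increments '[{"translation":[0,0,0.0103],"turn":0},{"translation":[0,0,0.0103],"turn":0},{"translation":[0,0,0.0103],"turn":0},{"translation":[0,0,0.0103],"turn":0},{"translation":[0,0,0.0103],"turn":0},{"translation":[0,0,0.0103],"turn":0},{"translation":[0,0,0.0103],"turn":0},{"translation":[0,0,0.0103],"turn":0},{"translation":[0,0,0.0103],"turn":0},{"translation":[0,0,0.0103],"turn":0},{"translation":[0,0,0.0103],"turn":0},{"translation":[0,0,0.0103],"turn":0}]'

```text
t: 4.0
eef_pos: [552.0, -192.5, 125.1]
eef_rot: [[-0.741, 0.672, 0.0], [0.672, 0.741, -0.0], [-0.0, -0.0, -1.0]]
ft_force: [0.5, -0.7, 0.5]
finger_gap: 85.6
finger_force: 0.0
```

Call:
step_arm --increments '[{"translation":[0,0,0],"turn":0},{"translation":[0,0,0],"turn":0},{"translation":[0,0,0],"turn":0},{"translation":[0,0,0],"turn":0},{"translation":[0,0,0],"turn":0},{"translation":[0,0,0],"turn":0}]' --claw 0.6 --squeeze 20

```text
t: 4.6
eef_pos: [552.1, -192.6, 126.2]
eef_rot: [[-0.741, 0.672, 0.001], [0.672, 0.741, -0.0], [-0.001, 0.0, -1.0]]
ft_force: [0.1, 0.2, 0.5]
finger_gap: 34.1
finger_force: 0.0
```

Call:
step_arm --increments '[{"translation":[0,0,0],"turn":0},{"translation":[0,0,0],"turn":0},{"translation":[0,0,0],"turn":0},{"translation":[0,0,0],"turn":0}]' --claw 0.66

```text
t: 5.0
eef_pos: [551.9, -192.5, 125.9]
eef_rot: [[-0.741, 0.672, -0.0], [0.672, 0.741, -0.0], [-0.0, -0.0, -1.0]]
ft_force: [-0.7, 0.2, -0.1]
finger_gap: 28.8
finger_force: 0.0
```

Call:
step_arm --increments '[{"translation":[0,0,0],"turn":0},{"translation":[0,0,0],"turn":0},{"translation":[0,0,0],"turn":0},{"translation":[0,0,0],"turn":0},{"translation":[0,0,0],"turn":0},{"translation":[0,0,0],"turn":0}]' --claw 1

```text
t: 5.6
eef_pos: [552.1, -192.4, 126.0]
eef_rot: [[-0.741, 0.672, 0.0], [0.672, 0.741, 0.0], [-0.0, 0.0, -1.0]]
ft_force: [0.8, -0.0, -0.1]
finger_gap: 23.7
finger_force: 23.4
```

Call:
step_arm --increments '[{"translation":[0,0,0],"turn":0},{"translation":[0,0,0],"turn":0},{"translation":[0,0,0],"turn":0}]' --squeeze 70

```text
t: 5.9
eef_pos: [552.2, -192.6, 126.1]
eef_rot: [[-0.741, 0.672, 0.001], [0.672, 0.741, -0.0], [-0.001, 0.0, -1.0]]
ft_force: [2.1, 1.3, 1.2]
finger_gap: 23.4
finger_force: 69.3
```

```bash
python3 -c "
from h import *
st()
D=[430.5-5-552,160-(-191.5),0]
plan([0,0,120],0,12)
plan([0,120,0],0,6)
"
```

```text
t 5.9 tcp [ 552.2 -192.6  126.1] yaw 137.8 z [ 6.e-04 -2.e-04 -1.e+00] F [2.1 1.3 1.2] M [ 0.23 -0.29 -0.03] gap 23.4 69.3 q [-0.44  0.45 -0.11  1.01  0.    0.29]
12 rows tr [-0.    0.   -0.01] turn -0.0
6 rows tr [0.01343 0.01482 0.     ] turn -0.0
```

Call:
step_arm --increments '[{"translation":[0,0,-0.003],"turn":0},{"translation":[0,0,-0.007],"turn":0},{"translation":[0,0,-0.012],"turn":0},{"translation":[0,0,-0.012],"turn":0},{"translation":[0,0,-0.012],"turn":0},{"translation":[0,0,-0.012],"turn":0},{"translation":[0,0,-0.012],"turn":0},{"translation":[0,0,-0.012],"turn":0},{"translation":[0,0,-0.012],"turn":0},{"translation":[0,0,-0.012],"turn":0},{"translation":[0,0,-0.012],"turn":0},{"translation":[0,0,-0.012],"turn":0}]'

```text
t: 7.1
eef_pos: [551.9, -192.5, 256.9]
eef_rot: [[-0.741, 0.672, -0.0], [0.672, 0.741, -0.0], [-0.0, -0.0, -1.0]]
ft_force: [0.7, -0.2, -6.7]
finger_gap: 23.1
finger_force: 68.8
```

```bash
python3 -c "
from h import *
st()
plan([-132,313,0],-51.8,24)
"
```

```text
t 7.1 tcp [ 551.9 -192.5  256.9] yaw 137.81 z [-0.e+00 -1.e-04 -1.e+00] F [ 0.7 -0.2 -6.7] M [-0.05 -0.01  0.01] gap 23.1 68.8 q [-0.44  0.39  0.14  1.32 -0.    0.29]
24 rows tr [1.465e-02 3.000e-05 0.000e+00] turn 0.03767
```

Call:
step_arm --increments '[{"translation":[0.01465,0,0],"turn":0.03767},{"translation":[0.01465,0,0],"turn":0.03767},{"translation":[0.01465,0,0],"turn":0.03767},{"translation":[0.01465,0,0],"turn":0.03767},{"translation":[0.01465,0,0],"turn":0.03767},{"translation":[0.01465,0,0],"turn":0.03767},{"translation":[0.01465,0,0],"turn":0.03767},{"translation":[0.01465,0,0],"turn":0.03767},{"translation":[0.01465,0,0],"turn":0.03767},{"translation":[0.01465,0,0],"turn":0.03767},{"translation":[0.01465,0,0],"turn":0.03767},{"translation":[0.01465,0,0],"turn":0.03767}]'

```text
t: 8.3
eef_pos: [449.3, -50.9, 256.6]
eef_rot: [[-0.371, 0.928, 0.0], [0.928, 0.371, -0.0], [-0.0, 0.0, -1.0]]
ft_force: [-0.5, -0.0, -7.0]
finger_gap: 23.0
finger_force: 68.9
```

Call:
step_arm --increments '[{"translation":[0.01465,0,0.006],"turn":0.03767},{"translation":[0.01465,0,0.006],"turn":0.03767},{"translation":[0.01465,0,0.006],"turn":0.03767},{"translation":[0.01465,0,0.006],"turn":0.03767},{"translation":[0.01465,0,0.006],"turn":0.03767},{"translation":[0.01465,0,0.006],"turn":0.03767},{"translation":[0.01465,0,0.006],"turn":0.03767},{"translation":[0.01465,0,0.006],"turn":0.03767},{"translation":[0.01465,0,0.006],"turn":0.03767},{"translation":[0.01465,0,0.006],"turn":0.03767},{"translation":[0.01465,0,0.006],"turn":0.03767},{"translation":[0.01465,0,0.006],"turn":0.03767}]'

```text
t: 9.5
eef_pos: [419.4, 120.9, 184.4]
eef_rot: [[0.071, 0.997, 0.001], [0.997, -0.071, -0.0], [-0.0, 0.001, -1.0]]
ft_force: [0.2, 1.3, -6.5]
finger_gap: 23.1
finger_force: 68.9
```

```bash
python3 -c "
from h import *
st();c=cap('top','t2.png');s=cap('side','s2.png')
i=np.hstack([cv2.resize(c['image'][210:285,150:250],(400,300),interpolation=2),cv2.resize(s['image'][135:210,230:330],(400,300),interpolation=2)])
j=np.hstack([cv2.resize(c['image'][235:265,170:210],(400,300),interpolation=2),cv2.resize(s['image'][145:190,240:300],(400,300),interpolation=2)])
cv2.imwrite('pics/z3.png',np.vstack([i,j]))"
```

```text
t 9.5 tcp [419.4 120.9 184.4] yaw 85.92 z [ 7.e-04 -1.e-04 -1.e+00] F [ 0.2  1.3 -6.5] M [-0.05 -0.01 -0.01] gap 23.1 68.9 q [ 0.14  0.13 -0.4   1.04 -0.    1.78]
```

View pics/z3.png

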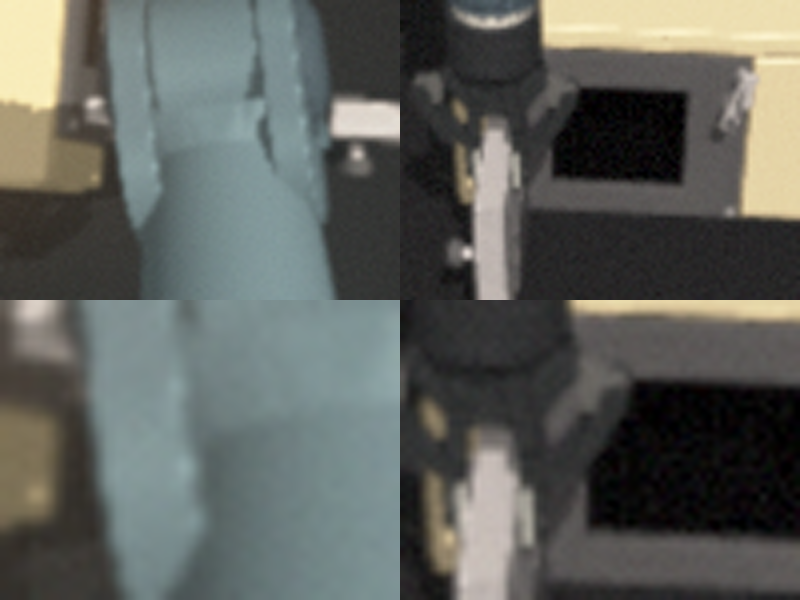

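The door hides the pintles from the side camera (pins near crop (465,150)), and the arm hides them from the top. I'll turn the door to about 65° open so the sockets and pins stay visible on its left.

```bash
python3 -c "
from h import *
plan([45,18,0],25,10)
"
```

```text
10 rows tr [0.00122 0.00473 0.     ] turn -0.04363
```

Call:
step_arm --increments '[{"translation":[0.0012,0.0047,0],"turn":-0.0436},{"translation":[0.0012,0.0047,0],"turn":-0.0436},{"translation":[0.0012,0.0047,0],"turn":-0.0436},{"translation":[0.0012,0.0047,0],"turn":-0.0436},{"translation":[0.0012,0.0047,0],"turn":-0.0436},{"translation":[0.0012,0.0047,0],"turn":-0.0436},{"translation":[0.0012,0.0047,0],"turn":-0.0436},{"translation":[0.0012,0.0047,0],"turn":-0.0436},{"translation":[0.0012,0.0047,0],"turn":-0.0436},{"translation":[0.0012,0.0047,0],"turn":-0.0436},{"translation":[0,0,0],"turn":0},{"translation":[0,0,0],"turn":0}]'

```text
t: 10.8
eef_pos: [464.1, 137.6, 184.3]
eef_rot: [[-0.357, 0.934, 0.0], [0.934, 0.357, -0.0], [-0.0, 0.0, -1.0]]
ft_force: [-0.2, 0.9, -6.1]
finger_gap: 23.2
finger_force: 69.4
```

```bash
python3 -c "
from h import *
st();c=cap('top','t3.png');s=cap('side','s3.png')
i=np.hstack([cv2.resize(c['image'][220:265,160:220],(400,300),interpolation=2),cv2.resize(s['image'][145:205,240:320],(400,300),interpolation=2)])
cv2.imwrite('pics/z4.png',i)"
```

```text
t 10.8 tcp [464.1 137.6 184.3] yaw 110.93 z [ 2.e-04 -4.e-04 -1.e+00] F [-0.2  0.9 -6.1] M [-0.1   0.05 -0.03] gap 23.2 69.4 q [ 0.16  0.22 -0.29  1.06 -0.    1.36]
```

View pics/z4.png

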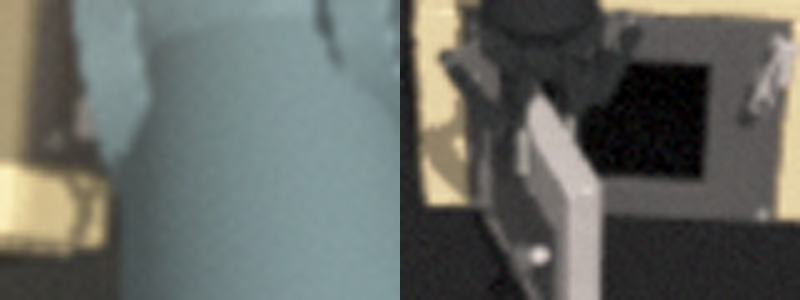

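Side crop: the gripper still hides the hinge edge (around 490,150). I'll turn the door well away to the left (tool yaw 45°) so the sockets stick out in clear view of both cameras. That lets me compare socket and pintle pixels directly.

```bash
python3 -c "
from h import *
plan([0,-32,0],0,4)
plan([374-464,2,0],-65.9,16)
"
```

```text
4 rows tr [-0.00747 -0.00286  0.     ] turn -0.0
16 rows tr [-0.0009  -0.00588  0.     ] turn 0.07189
```

Call:
step_arm --increments '[{"translation":[-0.0075,-0.0029,0],"turn":0},{"translation":[-0.0075,-0.0029,0],"turn":0},{"translation":[-0.0075,-0.0029,0],"turn":0},{"translation":[-0.0075,-0.0029,0],"turn":0},{"translation":[-0.0009,-0.0059,0],"turn":0.0719},{"translation":[-0.0009,-0.0059,0],"turn":0.0719},{"translation":[-0.0009,-0.0059,0],"turn":0.0719},{"translation":[-0.0009,-0.0059,0],"turn":0.0719},{"translation":[-0.0009,-0.0059,0],"turn":0.0719},{"translation":[-0.0009,-0.0059,0],"turn":0.0719},{"translation":[-0.0009,-0.0059,0],"turn":0.0719},{"translation":[-0.0009,-0.0059,0],"turn":0.0719}]'

```text
t: 12.1
eef_pos: [418.2, 92.8, 183.9]
eef_rot: [[0.211, 0.977, 0.0], [0.977, -0.211, -0.0], [-0.0, 0.0, -1.0]]
ft_force: [-0.1, -0.3, -6.9]
finger_gap: 23.5
finger_force: 69.4
```

Call:
step_arm --increments '[{"translation":[-0.0009,-0.0059,0],"turn":0.0719},{"translation":[-0.0009,-0.0059,0],"turn":0.0719},{"translation":[-0.0009,-0.0059,0],"turn":0.0719},{"translation":[-0.0009,-0.0059,0],"turn":0.0719},{"translation":[-0.0009,-0.0059,0],"turn":0.0719},{"translation":[-0.0009,-0.0059,0],"turn":0.0719},{"translation":[-0.0009,-0.0059,0],"turn":0.0719},{"translation":[-0.0009,-0.0059,0],"turn":0.0719},{"translation":[0,0,0],"turn":0},{"translation":[0,0,0],"turn":0}]'

```text
t: 13.1
eef_pos: [373.8, 107.4, 184.0]
eef_rot: [[0.705, 0.709, 0.001], [0.709, -0.705, -0.0], [0.0, 0.001, -1.0]]
ft_force: [-0.4, -1.1, -6.2]
finger_gap: 23.1
finger_force: 69.5
```

```bash
python3 -c "
from h import *
st();c=cap('top','t4.png');s=cap('side','s4.png')
S=np.array(arm.state()['eef_pos']);r=np.array(arm.state()['eef_rot'])
x=r[:,0];x[2]=0
so=S+94*x
lo=S[2]-126.1
for z in (130,40): print('pred socket top',np.r_[so[:2],z+lo],proj(s,np.r_[so[:2],z+lo]),proj(c,np.r_[so[:2],z+lo]))
cr=lambda i,x,y,w,h:cv2.resize(i[y:y+h,x:x+w],(400,300),interpolation=2)
a=cv2.imread('pics/side0.png');b=cv2.imread('pics/top0.png')
p=proj(s,np.r_[so[:2],lo+85]).astype(int);q=proj(c,np.r_[so[:2],lo+85]).astype(int);print(p,q)
i=np.hstack([cr(c['image'],q[0]-20,q[1]-15,40,30),cr(s['image'],p[0]-32,p[1]-24,64,48)])
j=np.hstack([cr(b,160,235,40,30),cr(a,240,147,64,48)])
cv2.imwrite('pics/z5.png',np.vstack([i,j]))"
```

```text
t 13.1 tcp [373.8 107.4 184. ] yaw 45.14 z [ 6.e-04 -3.e-04 -1.e+00] F [-0.4 -1.1 -6.2] M [ 0.01 -0.07  0.03] gap 23.1 69.5 q [ 0.12  0.03 -0.51  1.03 -0.    2.47]
pred socket top [440.38932268 174.07547064 187.91510333] [260.39863439 166.74897697] [204.21479059 231.73881642]
pred socket top [440.38932268 174.07547064  97.91510333] [260.75878364 187.09471055] [207.93233733 233.7360343 ]
[260 177] [206 232]
```

View pics/z5.png

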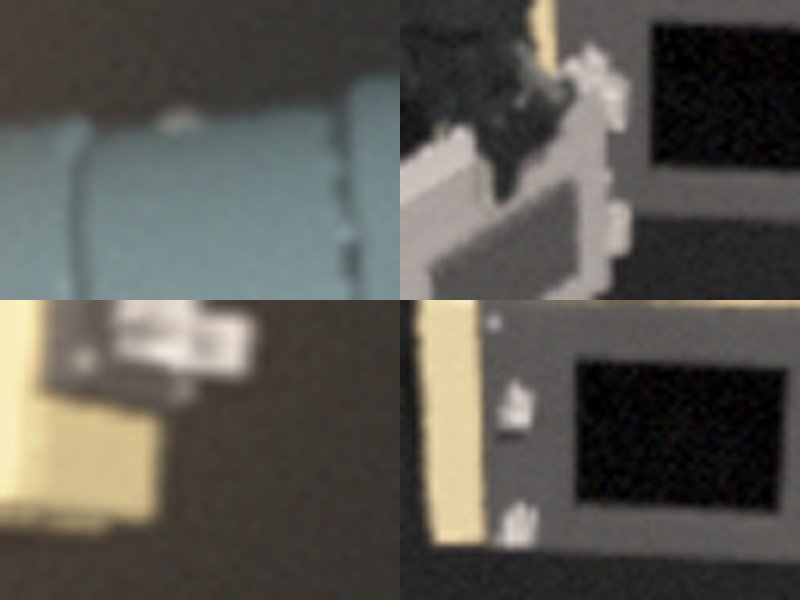

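Side crop: the sockets are at zoom (611,100) and (613,227), about +1 px right of where I predicted them. In the top view only a rim shows. Now I'll get subpixel lug edges from the initial images to settle the pintle's y.

Run:
```python
from h import *
g=lambda f:cv2.cvtColor(cv2.imread('pics/'+f),cv2.COLOR_BGR2GRAY)
T,S,S4=g('top0.png'),g('side0.png'),g('s4.png')
print('top0 rows232-244 cols168-190');print(T[232:246,168:190])
print('side0 rows156-190 cols253-266');print(S[157:190,253:266])
print('s4 rows 160-198, cols 256-268');print(S4[160:198,256:268])
```

```text
top0 rows232-244 cols168-190
[[104  95  97  94  94  92  93  91  92  93  87  78  67  66  66  65  60  63
   62  61  63  58]
 [102  97  95  96 102 104 102  99 100 100  98  80  68  62  65  61  62  60
   65  62  64  61]
 [101  95  95 108 139 151 151 149 153 154 148 116  81  66  63  62  61  60
   62  60  62  60]
 [100  93 101 135 187 208 205 205 212 220 212 167 114  83  79  75  69  61
   63  62  60  62]
 [ 99  94 102 142 187 199 190 192 207 216 218 191 158 146 145 138 114  81
   62  61  59  60]
 [ 98  92 103 131 151 155 159 177 189 200 210 198 196 202 212 206 168 111
   67  60  60  61]
 [101  95  94 119 150 152 158 172 186 200 206 186 184 196 213 219 179 114
   70  61  60  61]
 [117 106  98 129 167 177 189 207 218 223 216 184 172 189 209 213 168 102
   65  60  59  62]
 [149 127 102 120 146 164 181 207 225 229 220 195 182 194 212 212 157  92
   58  59  61  59]
 [152 125 101  98 100 107 119 133 156 191 193 188 186 192 201 195 145  86
   60  61  62  60]
 [114 104  92  89  88  90  89  90 101 123 128 122 119 122 130 130 105  73
   61  61  58  61]
 [ 89  87  89  89  90  92  90  92  93 109 121  9
[... 3346 characters left out ...]
161 150 120 107  97  92  89  87  88]
 [123 156 163 159 153 144 152 143 115  91  89  91]
 [119 158 159 160 159 171 185 173 146  86  82  80]
 [116 158 161 162 159 167 179 173 159  78  61  62]
 [121 155 160 162 161 166 184 183 149  66  42  40]
 [122 157 163 163 161 169 185 175 140  62  43  40]
 [127 157 162 162 164 177 183 174 134  63  41  41]
 [124 155 160 161 166 177 184 171 135  61  38  41]
 [114 157 162 162 166 173 178 163 122  54  40  40]
 [117 156 161 160 163 156 143 125  82  40  38  38]
 [113 157 165 162 154 119  72  54  42  43  37  40]
 [115 158 164 163 153 114  48  38  37  38  37  37]
 [119 159 164 162 155 119  50  38  40  40  38  37]
 [141 164 165 162 152 117  52  36  36  38  38  40]]
```

Run:
```python
from h import *
s=cap('side');c=cap('top')
so=np.array([440.39,174.08]);lo=57.9
for (u,v,z) in((260.6,173.5,lo+106),(261.3,193.3,lo+16)): 
    p=onz(s,u,v,z); print('side socket app-pred',(p[:2]-(so-[0,10])).round(1))
for u,v,z in((258.1,167.0,120),(258.5,186.1,30)):print('side lug bottom->axis',(onz(s,u,v,z)[:2]+[0,10]).round(1))
for u,v,z in((258.0,159.9,144),(258.6,179.3,54)):print('side tip',onz(s,u,v,z)[:2].round(1))
for u,v,z in((184.6,238.95,38),(178.7,237.2,128)):print('top lug->axis',(onz(c,u,v,z)[:2]+[0,10]).round(1))
```

```text
side socket app-pred [0.4 3.8]
side socket app-pred [1.6 4.4]
side lug bottom->axis [430.4 269.2]
side lug bottom->axis [430.3 268.5]
side tip [430.3 269.7]
side tip [430.9 269.4]
top lug->axis [429.1 264.5]
top lug->axis [429.5 267.4]
```

```bash
python3 -c "
from h import *
plan([47,8,0],40.86,10)
plan([2.4,56,0],0,10,np.radians(86))
"
```

```text
10 rows tr [0.00287 0.00393 0.     ] turn -0.07131
10 rows tr [ 0.0056  -0.00015  0.     ] turn -0.0
```

Call:
step_arm --increments '[{"translation":[0.0029,0.0039,0],"turn":-0.0713},{"translation":[0.0029,0.0039,0],"turn":-0.0713},{"translation":[0.0029,0.0039,0],"turn":-0.0713},{"translation":[0.0029,0.0039,0],"turn":-0.0713},{"translation":[0.0029,0.0039,0],"turn":-0.0713},{"translation":[0.0029,0.0039,0],"turn":-0.0713},{"translation":[0.0029,0.0039,0],"turn":-0.0713},{"translation":[0.0029,0.0039,0],"turn":-0.0713},{"translation":[0.0029,0.0039,0],"turn":-0.0713},{"translation":[0.0029,0.0039,0],"turn":-0.0713},{"translation":[0,0,0],"turn":0}]'

```text
t: 14.4
eef_pos: [421.4, 116.2, 183.9]
eef_rot: [[0.071, 0.997, 0.001], [0.997, -0.071, -0.0], [0.0, 0.001, -1.0]]
ft_force: [0.1, 0.7, -6.2]
finger_gap: 23.3
finger_force: 69.5
```

Call:
step_arm --increments '[{"translation":[0.0056,0,0],"turn":0},{"translation":[0.0056,0,0],"turn":0},{"translation":[0.0056,0,0],"turn":0},{"translation":[0.0056,0,0],"turn":0},{"translation":[0.0056,0,0],"turn":0},{"translation":[0.0056,0,0],"turn":0},{"translation":[0.0056,0,0],"turn":0},{"translation":[0.0056,0,0],"turn":0},{"translation":[0.0056,0,0],"turn":0},{"translation":[0.0056,0,0],"turn":0},{"translation":[0,0,0],"turn":0}]'

```text
t: 15.5
eef_pos: [424.6, 172.7, 183.9]
eef_rot: [[0.07, 0.998, 0.0], [0.998, -0.07, 0.0], [0.0, 0.0, -1.0]]
ft_force: [-0.2, -0.0, -6.3]
finger_gap: 23.2
finger_force: 69.4
```

```bash
python3 -c "
from h import *
st()
s=np.array(arm.state()['eef_pos']);r=np.array(arm.state()['eef_rot']);print('socket',s+94*r[:,0]); d=np.array([430,265])-(s+94*r[:,0])[:2];plan([*d,0],0,1)
"
```

```text
t 15.5 tcp [424.6 172.7 183.9] yaw 85.98 z [ 2.e-04  2.e-04 -1.e+00] F [-0.2 -0.  -6.3] M [-0.11  0.    0.04] gap 23.2 69.4 q [ 0.25  0.17 -0.35  1.05  0.    1.89]
socket [431.1847636  266.45378394 183.90606957]
1 rows tr [-0.00153 -0.00108  0.     ] turn -0.0
```

Call:
step_arm --increments '[{"translation":[-0.0015,-0.0011,0.001],"turn":0},{"translation":[0,0,0.004],"turn":0},{"translation":[0,0,0.004],"turn":0},{"translation":[0,0,0.004],"turn":0},{"translation":[0,0,0.003],"turn":0},{"translation":[0,0,0.002],"turn":0},{"translation":[0,0,0.001],"turn":0},{"translation":[0,0,0.001],"turn":0},{"translation":[0,0,0.001],"turn":0},{"translation":[0,0,0],"turn":0}]'

```text
t: 16.5
eef_pos: [423.3, 170.5, 162.8]
eef_rot: [[0.071, 0.997, 0.0], [0.997, -0.071, -0.0], [-0.0, 0.0, -1.0]]
ft_force: [-0.7, -0.0, -6.1]
finger_gap: 23.0
finger_force: 69.6
```

```bash
python3 -c "
from h import *
st()"
```

```text
t 16.5 tcp [423.3 170.5 162.8] yaw 85.92 z [ 0.e+00 -1.e-04 -1.e+00] F [-0.7 -0.  -6.1] M [-0.07  0.02  0.01] gap 23.0 69.6 q [ 0.24  0.18 -0.39  0.99 -0.    1.89]
```

Call:
step_arm --increments '[{"translation":[0,0,0.001],"turn":0},{"translation":[0,0,0.001],"turn":0},{"translation":[0,0,0.001],"turn":0},{"translation":[0,0,0],"turn":0}]'

```text
t: 16.9
eef_pos: [423.1, 170.5, 159.7]
eef_rot: [[0.071, 0.997, -0.0], [0.997, -0.071, -0.0], [-0.0, -0.0, -1.0]]
ft_force: [0.0, 0.4, -5.6]
finger_gap: 23.4
finger_force: 69.6
```

Call:
step_arm --increments '[{"translation":[0,0,0.001],"turn":0},{"translation":[0,0,0.001],"turn":0},{"translation":[0,0,0],"turn":0}]'

```text
t: 17.2
eef_pos: [423.1, 170.5, 157.7]
eef_rot: [[0.071, 0.997, -0.0], [0.997, -0.071, -0.0], [-0.0, -0.0, -1.0]]
ft_force: [0.4, 0.7, -5.9]
finger_gap: 23.0
finger_force: 69.6
```

```bash
python3 -c "
from h import *
st()"
```

```text
t 17.2 tcp [423.1 170.5 157.7] yaw 85.93 z [-2.e-04 -1.e-04 -1.e+00] F [ 0.4  0.7 -5.9] M [ 0.    0.01 -0.04] gap 23.0 69.6 q [ 0.24  0.19 -0.4   0.98 -0.    1.89]
```

Call:
step_arm --increments '[{"translation":[0,0,0.001],"turn":0},{"translation":[0,0,0.001],"turn":0},{"translation":[0,0,0.001],"turn":0},{"translation":[0,0,0.001],"turn":0},{"translation":[0,0,0],"turn":0}]'

```text
t: 17.7
eef_pos: [423.1, 170.5, 153.7]
eef_rot: [[0.071, 0.997, -0.0], [0.997, -0.071, -0.0], [-0.0, -0.0, -1.0]]
ft_force: [0.3, 0.6, -6.9]
finger_gap: 23.1
finger_force: 69.5
```

Call:
step_arm --increments '[{"translation":[0,0,0.001],"turn":0},{"translation":[0,0,0.001],"turn":0},{"translation":[0,0,0.001],"turn":0},{"translation":[0,0,0.001],"turn":0},{"translation":[0,0,0],"turn":0}]'

```text
t: 18.2
eef_pos: [423.1, 170.5, 149.7]
eef_rot: [[0.071, 0.997, -0.0], [0.997, -0.071, -0.0], [-0.0, -0.0, -1.0]]
ft_force: [0.1, 0.4, -7.1]
finger_gap: 23.1
finger_force: 69.5
```

```bash
python3 -c "
from h import *
st()"
```

```text
t 18.2 tcp [423.1 170.5 149.7] yaw 85.92 z [-3.e-04 -2.e-04 -1.e+00] F [ 0.1  0.4 -7.1] M [-0.04 -0.04  0.05] gap 23.1 69.5 q [ 0.24  0.19 -0.42  0.96 -0.    1.89]
```

Call:
step_arm --increments '[{"translation":[0,0,0.0005],"turn":0},{"translation":[0,0,0.0005],"turn":0},{"translation":[0,0,0.0005],"turn":0},{"translation":[0,0,0],"turn":0}]'

```text
t: 18.6
eef_pos: [423.2, 170.6, 148.3]
eef_rot: [[0.071, 0.997, -0.0], [0.997, -0.071, -0.0], [-0.0, -0.0, -1.0]]
ft_force: [-0.3, 0.7, -6.7]
finger_gap: 23.1
finger_force: 69.6
```

Call:
step_arm --increments '[{"translation":[0,0,0.0004],"turn":0},{"translation":[0,0,0],"turn":0}]'

```text
t: 18.8
eef_pos: [423.3, 170.6, 148.1]
eef_rot: [[0.071, 0.997, 0.0], [0.997, -0.071, 0.0], [0.0, 0.0, -1.0]]
ft_force: [1.3, -0.3, -4.8]
finger_gap: 23.1
finger_force: 69.6
```

```bash
python3 -c "
from h import *
st()"
```

```text
t 18.8 tcp [423.3 170.6 148.1] yaw 85.93 z [ 2.e-04  0.e+00 -1.e+00] F [ 1.3 -0.3 -4.8] M [0.02 0.06 0.01] gap 23.1 69.6 q [ 0.24  0.2  -0.42  0.95 -0.    1.89]
```

Call:
step_arm --increments '[{"translation":[0,0,0.0003],"turn":0},{"translation":[0,0,0.0003],"turn":0},{"translation":[0,0,0],"turn":0}]'

```text
t: 19.1
eef_pos: [423.3, 170.5, 147.7]
eef_rot: [[0.071, 0.997, 0.0], [0.997, -0.071, -0.0], [-0.0, 0.0, -1.0]]
ft_force: [-0.6, -1.2, -0.7]
finger_gap: 22.9
finger_force: 70.3
```

```bash
python3 -c "
from h import *
st()"
```

```text
t 19.1 tcp [423.3 170.5 147.7] yaw 85.93 z [ 4.e-04 -1.e-04 -1.e+00] F [-0.6 -1.2 -0.7] M [-0.01  0.32  0.11] gap 22.9 70.3 q [ 0.24  0.2  -0.42  0.95 -0.    1.89]
```

Seated: the weight came off the tool at the expected height. Release gently and rise.

Call:
step_arm --increments '[{"translation":[0,0,0],"turn":0},{"translation":[0,0,0],"turn":0},{"translation":[0,0,0],"turn":0}]' --squeeze 20

```text
t: 19.4
eef_pos: [423.4, 170.5, 147.7]
eef_rot: [[0.071, 0.997, 0.0], [0.997, -0.071, -0.0], [-0.0, 0.0, -1.0]]
ft_force: [-2.1, -2.6, 1.0]
finger_gap: 23.3
finger_force: 70.5
```

Call:
step_arm --increments '[{"translation":[0,0,0],"turn":0},{"translation":[0,0,0],"turn":0},{"translation":[0,0,0],"turn":0},{"translation":[0,0,0],"turn":0},{"translation":[0,0,0],"turn":0}]' --claw 0.4

```text
t: 19.9
eef_pos: [423.4, 170.6, 147.4]
eef_rot: [[0.071, 0.997, 0.0], [0.997, -0.071, 0.0], [0.0, 0.0, -1.0]]
ft_force: [-1.3, 0.6, 0.3]
finger_gap: 51.6
finger_force: 0.0
```

Call:
step_arm --increments '[{"translation":[0,0,-0.004],"turn":0},{"translation":[0,0,-0.006],"turn":0},{"translation":[0,0,-0.01],"turn":0},{"translation":[0,0,-0.01],"turn":0},{"translation":[0,0,-0.01],"turn":0},{"translation":[0,0,-0.01],"turn":0},{"translation":[0,0,-0.01],"turn":0},{"translation":[0,0,-0.01],"turn":0}]'

```text
t: 20.7
eef_pos: [423.3, 170.6, 218.4]
eef_rot: [[0.071, 0.997, 0.0], [0.997, -0.071, -0.0], [0.0, 0.0, -1.0]]
ft_force: [0.0, 0.9, -1.0]
finger_gap: 51.3
finger_force: 0.0
```

```bash
python3 -c "
from h import *
st()
s=cap('side','s6.png');cap('top','t6.png')
print('socket mouth/knob/free corner pred',[proj(s,p).round(1) for p in ((430.5,266,128),(420,91,172),(425,95,22))])
e=np.array(arm.state()['eef_pos'])
plan([384.9-e[0],159-e[1],0],90,12)
g=cv2.cvtColor(s['image'],cv2.COLOR_BGR2GRAY)
cv2.imwrite('pics/z6.png',cv2.resize(s['image'][130:225,220:345],(800,600),interpolation=2))
"
```

```text
t 20.7 tcp [423.3 170.6 218.4] yaw 85.92 z [ 3.e-04 -0.e+00 -1.e+00] F [ 0.   0.9 -1. ] M [-0.01  0.   -0.01] gap 51.3 0.0 q [ 0.24  0.15 -0.29  1.13 -0.    1.89]
socket mouth/knob/free corner pred [array([258.1, 164.1]), array([253.9, 186.6]), array([256.4, 218.5])]
12 rows tr [ 0.00133 -0.00356  0.     ] turn -0.1309
```

View pics/z6.png

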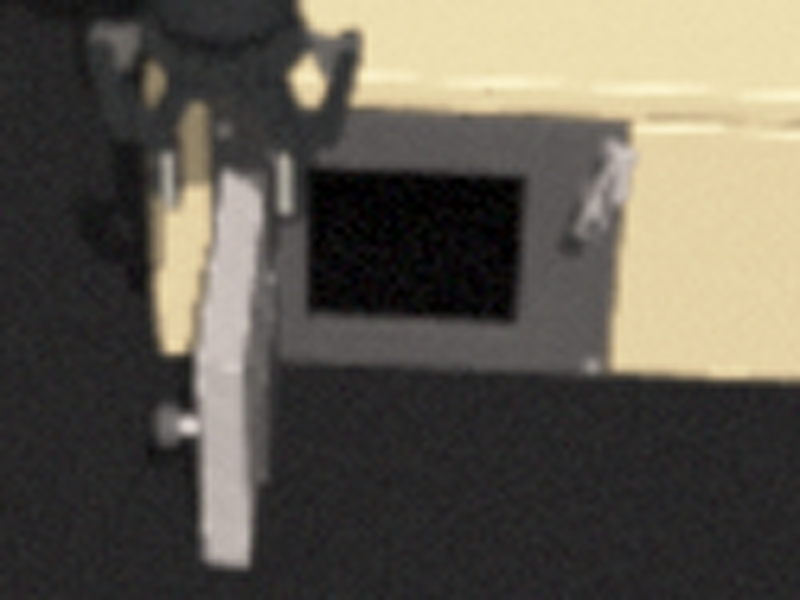

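The door hangs upright by itself at 90°, with its bottom edge at zoom (228,565), as predicted. Next I'll go to its outer side with closed fingers.

Call:
step_arm --increments '[{"translation":[0.0013,-0.0036,0],"turn":-0.1309},{"translation":[0.0013,-0.0036,0],"turn":-0.1309},{"translation":[0.0013,-0.0036,0],"turn":-0.1309},{"translation":[0.0013,-0.0036,0],"turn":-0.1309},{"translation":[0.0013,-0.0036,0],"turn":-0.1309},{"translation":[0.0013,-0.0036,0],"turn":-0.1309},{"translation":[0.0013,-0.0036,0],"turn":-0.1309},{"translation":[0.0013,-0.0036,0],"turn":-0.1309},{"translation":[0.0013,-0.0036,0],"turn":-0.1309},{"translation":[0.0013,-0.0036,0],"turn":-0.1309},{"translation":[0.0013,-0.0036,0],"turn":-0.1309},{"translation":[0.0013,-0.0036,0],"turn":-0.1309}]' --claw 1

```text
t: 22.0
eef_pos: [383.3, 158.1, 217.0]
eef_rot: [[-0.998, 0.066, -0.001], [0.066, 0.998, -0.0], [0.001, -0.0, -1.0]]
ft_force: [0.4, -0.5, 0.0]
finger_gap: -0.3
finger_force: 0.0
```

```bash
python3 -c "
from h import *
st()
e=np.array(arm.state()['eef_pos'])
plan([383-e[0],159-e[1],156-e[2]],0,10)
plan([538.6-(430.5-7.7-23),235.4-(266-109.7+1.6),0],90,48,np.radians(176))
"
```

```text
t 22.0 tcp [383.3 158.1 217. ] yaw 176.24 z [-8.e-04 -3.e-04 -1.e+00] F [ 0.4 -0.5  0. ] M [-0.03 -0.06  0.  ] gap -0.3 0.0 q [ 0.24  0.07 -0.38  1.12 -0.    0.3 ]
10 rows tr [4.0e-05 9.0e-05 6.1e-03] turn -0.0
48 rows tr [-0.00361 -0.00069  0.     ] turn -0.03272
```

Call:
step_arm --increments '[{"translation":[0,0,0.0061],"turn":0},{"translation":[0,0,0.0061],"turn":0},{"translation":[0,0,0.0061],"turn":0},{"translation":[0,0,0.0061],"turn":0},{"translation":[0,0,0.0061],"turn":0},{"translation":[0,0,0.0061],"turn":0},{"translation":[0,0,0.0061],"turn":0},{"translation":[0,0,0.0061],"turn":0},{"translation":[0,0,0.0061],"turn":0},{"translation":[0,0,0.0061],"turn":0}]'

```text
t: 23.0
eef_pos: [383.8, 158.2, 155.9]
eef_rot: [[-0.997, 0.071, 0.0], [0.071, 0.997, -0.0], [-0.0, -0.0, -1.0]]
ft_force: [0.2, -0.5, 0.1]
finger_gap: -0.3
finger_force: 0.0
```

Call:
step_arm --increments '[{"translation":[-0.003,0,0],"turn":0},{"translation":[-0.003,0,0],"turn":0},{"translation":[-0.003,0,0],"turn":0},{"translation":[-0.002,0,0],"turn":0},{"translation":[-0.002,0,0],"turn":0},{"translation":[-0.0015,0,0],"turn":0},{"translation":[-0.0015,0,0],"turn":0},{"translation":[-0.001,0,0],"turn":0}]'

```text
t: 23.8
eef_pos: [400.7, 157.0, 156.3]
eef_rot: [[-0.997, 0.071, -0.0], [0.071, 0.997, -0.0], [0.0, -0.0, -1.0]]
ft_force: [0.0, 0.6, 0.5]
finger_gap: -0.3
finger_force: 0.2
```

Call:
step_arm --increments '[{"translation":[-0.0036,-0.0007,0],"turn":-0.0327},{"translation":[-0.0036,-0.0007,0],"turn":-0.0327},{"translation":[-0.0036,-0.0007,0],"turn":-0.0327},{"translation":[-0.0036,-0.0007,0],"turn":-0.0327},{"translation":[-0.0036,-0.0007,0],"turn":-0.0327},{"translation":[-0.0036,-0.0007,0],"turn":-0.0327}]'

```text
t: 24.4
eef_pos: [422.2, 153.1, 156.3]
eef_rot: [[-0.992, -0.126, -0.0], [-0.126, 0.992, 0.0], [0.0, 0.0, -1.0]]
ft_force: [-0.5, 0.3, 1.2]
finger_gap: 0.1
finger_force: 0.2
```

```bash
cat >> h.py <<'E'
def rel():
    s=arm.state();e=np.array(s['eef_pos'])[:2];r=np.array(s['eef_rot']);th=np.arctan2(r[1,0],r[0,0])
    y=th-np.pi; ox=np.array([np.cos(y),np.sin(y)]);oy=np.array([-ox[1],ox[0]]); d=e-[430.5,266]
    print('radius along',-d@oy,'front offset',-d@ox,'open',86-np.degrees(y)%360)
E
python3 -c "
from h import *
st();rel()"
```

```text
t 24.4 tcp [422.2 153.1 156.3] yaw -172.75 z [-5.e-04  0.e+00 -1.e+00] F [-0.5  0.3  1.2] M [-0.01  0.07  0.01] gap 0.1 0.2 q [ 0.21  0.18 -0.42  0.97  0.    0.08]
radius along 110.97203673250372 front offset 22.49063448464054 open 78.74978734388043
```

Call:
step_arm --increments '[{"translation":[-0.0036,-0.0007,0],"turn":-0.0327},{"translation":[-0.0036,-0.0007,0],"turn":-0.0327},{"translation":[-0.0036,-0.0007,0],"turn":-0.0327},{"translation":[-0.0036,-0.0007,0],"turn":-0.0327},{"translation":[-0.0036,-0.0007,0],"turn":-0.0327},{"translation":[-0.0036,-0.0007,0],"turn":-0.0327},{"translation":[-0.0036,-0.0007,0],"turn":-0.0327},{"translation":[-0.0036,-0.0007,0],"turn":-0.0327},{"translation":[-0.0036,-0.0007,0],"turn":-0.0327},{"translation":[-0.0036,-0.0007,0],"turn":-0.0327},{"translation":[-0.0036,-0.0007,0],"turn":-0.0327},{"translation":[-0.0036,-0.0007,0],"turn":-0.0327}]'

```text
t: 25.6
eef_pos: [465.6, 158.0, 156.3]
eef_rot: [[-0.868, -0.496, -0.001], [-0.496, 0.868, -0.0], [0.001, 0.0, -1.0]]
ft_force: [-1.4, 0.0, -0.2]
finger_gap: 0.4
finger_force: 0.3
```

Call:
step_arm --increments '[{"translation":[-0.0036,-0.0007,0],"turn":-0.0327},{"translation":[-0.0036,-0.0007,0],"turn":-0.0327},{"translation":[-0.0036,-0.0007,0],"turn":-0.0327},{"translation":[-0.0036,-0.0007,0],"turn":-0.0327},{"translation":[-0.0036,-0.0007,0],"turn":-0.0327},{"translation":[-0.0036,-0.0007,0],"turn":-0.0327},{"translation":[-0.0036,-0.0007,0],"turn":-0.0327},{"translation":[-0.0036,-0.0007,0],"turn":-0.0327},{"translation":[-0.0036,-0.0007,0],"turn":-0.0327},{"translation":[-0.0036,-0.0007,0],"turn":-0.0327},{"translation":[-0.0036,-0.0007,0],"turn":-0.0327},{"translation":[-0.0036,-0.0007,0],"turn":-0.0327}]'

```text
t: 26.8
eef_pos: [504.1, 179.2, 156.2]
eef_rot: [[-0.612, -0.791, -0.0], [-0.791, 0.612, -0.0], [0.0, 0.0, -1.0]]
ft_force: [-0.1, 0.1, -0.6]
finger_gap: -0.3
finger_force: 0.2
```

```bash
python3 -c "
from h import *
st();rel()"
```

```text
t 26.8 tcp [504.1 179.2 156.2] yaw -127.74 z [-3.e-04 -3.e-04 -1.e+00] F [-0.1  0.1 -0.6] M [-0.04  0.07 -0.03] gap -0.3 0.2 q [ 0.22  0.34 -0.2   1.03 -0.   -0.69]
radius along 111.29143990023857 front offset 23.58564857623502 open 33.73552626508399
```

```bash
cat >> h.py <<'E'
def doorchk(angs):
    s=cap('side');g=cv2.cvtColor(s['image'],cv2.COLOR_BGR2GRAY).astype(float)
    for a in angs:
        y=np.radians(86-a);ox=np.array([np.cos(y),np.sin(y)]);e=np.array([ox[1],-ox[0]]);P=np.array([430.5,266])
        v=[]
        for r in (150,160,168,180,186):
            for z in (60,):
                u=proj(s,[*(P+e*r-ox*12),z]); v.append(int(cv2.getRectSubPix(g.astype(np.float32),(1,1),(float(u[0]),float(u[1])))[0,0]))
        print(a,'outer face r150,160,168 | beyond 180,186:',v)
E
python3 -c "
from h import *
doorchk([90,60,45,38,34,30,20])"
```

```text
90 outer face r150,160,168 | beyond 180,186: [37, 36, 38, 38, 38]
60 outer face r150,160,168 | beyond 180,186: [40, 35, 37, 36, 37]
45 outer face r150,160,168 | beyond 180,186: [152, 145, 135, 112, 98]
38 outer face r150,160,168 | beyond 180,186: [80, 107, 156, 164, 152]
34 outer face r150,160,168 | beyond 180,186: [97, 160, 160, 148, 94]
30 outer face r150,160,168 | beyond 180,186: [142, 159, 160, 84, 34]
20 outer face r150,160,168 | beyond 180,186: [161, 141, 49, 38, 37]
```

The door is following, at about 33° open. Continuing, slower near the end.

Call:
step_arm --increments '[{"translation":[-0.0036,-0.0007,0],"turn":-0.0327},{"translation":[-0.0036,-0.0007,0],"turn":-0.0327},{"translation":[-0.0036,-0.0007,0],"turn":-0.0327},{"translation":[-0.0036,-0.0007,0],"turn":-0.0327},{"translation":[-0.0036,-0.0007,0],"turn":-0.0327},{"translation":[-0.0036,-0.0007,0],"turn":-0.0327},{"translation":[-0.0036,-0.0007,0],"turn":-0.0327},{"translation":[-0.0036,-0.0007,0],"turn":-0.0327},{"translation":[-0.0036,-0.0007,0],"turn":-0.0327},{"translation":[-0.0036,-0.0007,0],"turn":-0.0327},{"translation":[-0.0036,-0.0007,0],"turn":-0.0327},{"translation":[-0.0036,-0.0007,0],"turn":-0.0327}]'

```text
t: 28.05
eef_pos: [531.4, 213.6, 156.4]
eef_rot: [[-0.263, -0.965, -0.0], [-0.965, 0.263, -0.0], [0.0, -0.0, -1.0]]
ft_force: [-0.7, -0.8, -0.7]
finger_gap: 0.0
finger_force: 0.2
```

Call:
step_arm --increments '[{"translation":[-0.0018,-0.0004,0],"turn":-0.0163},{"translation":[-0.0018,-0.0004,0],"turn":-0.0163},{"translation":[-0.0012,-0.0003,0],"turn":-0.0109},{"translation":[-0.0012,-0.0003,0],"turn":-0.0109},{"translation":[-0.0012,-0.0003,0],"turn":-0.0109},{"translation":[0,0,0],"turn":0}]'

```text
t: 28.65
eef_pos: [534.7, 220.0, 156.4]
eef_rot: [[-0.201, -0.979, -0.0], [-0.979, 0.201, -0.0], [0.0, 0.0, -1.0]]
ft_force: [-1.1, 0.0, -0.3]
finger_gap: 0.1
finger_force: 0.2
```

```bash
python3 -c "
from h import *
st();rel()"
```

```text
t 28.65 tcp [534.7 220.  156.4] yaw -101.62 z [-0. -0. -1.] F [-1.1  0.  -0.3] M [-0.08  0.11  0.03] gap 0.1 0.2 q [ 0.28  0.42 -0.08  1.07  0.   -1.09]
radius along 111.28560772716693 front offset 24.038279179573227 open 7.62155148303583
```

Call:
step_arm --increments '[{"translation":[-0.0012,-0.0003,0],"turn":-0.0109},{"translation":[-0.0012,-0.0003,0],"turn":-0.0109},{"translation":[-0.0012,-0.0003,0],"turn":-0.0109},{"translation":[-0.0012,-0.0003,0],"turn":-0.0109},{"translation":[-0.0012,-0.0003,0],"turn":-0.0109},{"translation":[-0.0012,-0.0003,0],"turn":-0.0109},{"translation":[-0.0012,-0.0003,0],"turn":-0.0109},{"translation":[-0.0012,-0.0003,0],"turn":-0.0109},{"translation":[0,0,0],"turn":0}]'

```text
t: 29.55
eef_pos: [538.7, 229.2, 156.4]
eef_rot: [[-0.115, -0.993, 0.0], [-0.993, 0.115, 0.0], [-0.0, -0.0, -1.0]]
ft_force: [-0.7, -0.5, -0.1]
finger_gap: 0.1
finger_force: 0.2
```

Call:
step_arm --increments '[{"translation":[-0.0008,0,0],"turn":-0.005},{"translation":[-0.0008,0,0],"turn":-0.005},{"translation":[0,0,0],"turn":0}]'

```text
t: 29.85
eef_pos: [539.0, 230.7, 156.4]
eef_rot: [[-0.106, -0.994, 0.0], [-0.994, 0.106, -0.0], [-0.0, -0.0, -1.0]]
ft_force: [0.3, -0.3, -1.1]
finger_gap: -0.1
finger_force: 0.2
```

```bash
python3 -c "
from h import *
st();rel()"
```

```text
t 29.85 tcp [539.  230.7 156.4] yaw -96.06 z [ 4.e-04 -0.e+00 -1.e+00] F [ 0.3 -0.3 -1.1] M [-0.12 -0.08 -0.02] gap -0.1 0.2 q [ 0.3   0.44 -0.06  1.08 -0.   -1.17]
radius along 111.60493180977761 front offset 23.677988626183257 open 2.0636297603952016
```

Call:
step_arm --increments '[{"translation":[-0.001,0,0],"turn":-0.009},{"translation":[-0.001,0,0],"turn":-0.009},{"translation":[-0.001,0,0],"turn":-0.009},{"translation":[-0.001,0,0],"turn":-0.009},{"translation":[0,0,0],"turn":0}]'

```text
t: 30.35
eef_pos: [539.2, 234.7, 156.4]
eef_rot: [[-0.07, -0.998, 0.0], [-0.998, 0.07, 0.0], [-0.0, -0.0, -1.0]]
ft_force: [1.1, -0.9, 0.2]
finger_gap: -0.0
finger_force: 0.2
```

Call:
step_arm --increments '[{"translation":[-0.0006,0,0],"turn":0},{"translation":[-0.0006,0,0],"turn":0},{"translation":[0,0,0],"turn":0}]'

```text
t: 30.65
eef_pos: [539.3, 235.8, 156.4]
eef_rot: [[-0.07, -0.998, 0.0], [-0.998, 0.07, -0.0], [0.0, -0.0, -1.0]]
ft_force: [0.3, -1.6, 0.6]
finger_gap: -0.3
finger_force: 0.3
```

```bash
python3 -c "
from h import *
st();rel()"
```

```text
t 30.65 tcp [539.3 235.8 156.4] yaw -94.01 z [ 1.e-04 -0.e+00 -1.e+00] F [ 0.3 -1.6  0.6] M [-0.09 -0.04 -0.01] gap -0.3 0.3 q [ 0.3   0.44 -0.05  1.08 -0.   -1.2 ]
radius along 110.62359858405483 front offset 22.49456782307017 open 0.008813641350457146
```

Call:
step_arm --increments '[{"translation":[-0.0006,0,0],"turn":0},{"translation":[-0.0006,0,0],"turn":0},{"translation":[0,0,0],"turn":0}]'

```text
t: 30.95
eef_pos: [539.3, 236.3, 156.4]
eef_rot: [[-0.07, -0.998, 0.0], [-0.998, 0.07, -0.002], [0.002, -0.0, -1.0]]
ft_force: [-0.3, -4.3, 0.1]
finger_gap: -0.1
finger_force: 1.7
```

Call:
step_arm --increments '[{"translation":[-0.0005,0,0],"turn":0},{"translation":[-0.0005,0,0],"turn":0},{"translation":[0,0,0],"turn":0}]'

```text
t: 31.25
eef_pos: [539.3, 236.4, 156.3]
eef_rot: [[-0.071, -0.997, -0.0], [-0.997, 0.071, -0.003], [0.003, -0.0, -1.0]]
ft_force: [-0.3, -6.3, 2.0]
finger_gap: -0.0
finger_force: 3.4
```

The door is shut, with firm contact at 6 N. Back off and locate the catch peg.

Call:
step_arm --increments '[{"translation":[0.002,0,0],"turn":0},{"translation":[0.005,0,0],"turn":0},{"translation":[0.01,0,0],"turn":0},{"translation":[0.015,0,0],"turn":0},{"translation":[0.02,0,-0.01],"turn":0},{"translation":[0.02,0,-0.02],"turn":0},{"translation":[0,0,-0.03],"turn":0}]'

```text
t: 31.95
eef_pos: [532.6, 162.9, 215.3]
eef_rot: [[-0.073, -0.997, -0.004], [-0.997, 0.073, -0.002], [0.002, 0.004, -1.0]]
ft_force: [-0.1, 0.9, 0.1]
finger_gap: 0.0
finger_force: 0.0
```

```bash
cat >> h.py <<'E'
ex=np.array([.0698,.9976,0]);ey=np.array([-.9976,.0698,0]);O=np.array([525.7,280.4,0]);ez=np.array([0,0,1.])
def W(x,y,z): return O+ex*x+ey*y+ez*z
E
python3 - <<'E'
from h import *
st()
s=cap('side','s7.png');c=cap('top','t7.png')
print('top obs base (184.2,164.8) tip (195,166)')
for a in(-.5,-.35,-.2,-.05,.1,.2):
    b=[W(x,-99+42*np.sin(a),150+42*np.cos(a)) for x in(-44,-71)]
    print(a,[proj(c,p).round(1) for p in b],[proj(s,p).round(1) for p in b])
print('pivot',proj(s,W(-41,-99,150)))
doorchk([0])
g=cv2.cvtColor(cv2.imread('pics/side0.png'),cv2.COLOR_BGR2GRAY);print(g[148:172,305:323])
t=cv2.cvtColor(cv2.imread('pics/top0.png'),cv2.COLOR_BGR2GRAY);print(t[159:178,178:198])
E
```

```text
t 31.95 tcp [532.6 162.9 215.3] yaw -94.19 z [-0.0044 -0.0016 -1.    ] F [-0.1  0.9  0.1] M [ 0.03 -0.01  0.02] gap 0.0 0.0 q [ 0.18  0.35 -0.02  1.2  -0.   -1.31]
top obs base (184.2,164.8) tip (195,166)
-0.5 [array([185.5, 163. ]), array([194.8, 163.5])] [array([318.8, 157.2]), array([318.9, 162. ])]
-0.35 [array([185.2, 164.8]), array([194.5, 165.3])] [array([317.2, 156.5]), array([317.3, 161.3])]
-0.2 [array([184.9, 166.7]), array([194.3, 167.2])] [array([315.4, 156.1]), array([315.6, 160.8])]
-0.05 [array([184.7, 168.8]), array([194.1, 169.3])] [array([313.6, 155.8]), array([313.7, 160.6])]
0.1 [array([184.6, 170.9]), array([193.9, 171.4])] [array([311.8, 155.8]), array([311.9, 160.5])]
0.2 [array([184.5, 172.4]), array([193.9, 172.9])] [array([310.6, 155.9]), array([310.7, 160.6])]
pivot [312.20865732 164.88716658]
0 outer face r150,160,168 | beyond 180,186: [93, 183, 180, 90, 91]
[[120 125 130 138 142 147 152 152 163 180 179 183 186 195 205 204 189 181]
 [102 103 100 104 103 108 107 108 111 114 114 120 124 159 206 215 213 208]
 [ 93  95  93  94  94  96  95  97  98  98  99 100 
[... 2516 characters left out ...]
  67  66
   62  63]
 [133 148 158 143 114 100 116 131 130 112  86  68  67  65  66  64  61  63
   63  63]
 [131 135 136 134 126 123 121 131 146 127  93  71  65  65  64  67  66  66
   64  62]
 [149 149 140 134 132 131 127 130 150 130  96  74  68  67  65  64  64  65
   62  63]
 [154 151 138 127 125 121 124 124 139 119  91  72  66  65  67  60  65  65
   64  63]
 [118 118 114 114 109 109 113 117 122 112  85  71  68  66  64  66  63  64
   65  64]
 [ 90  98  97  99 102 103  97  95 108 107  88  71  63  63  65  65  61  63
   64  61]
 [ 91  95  94  97 110 127 106  82  89  90  78  67  65  68  64  65  64  63
   59  62]
 [ 89  96  98  97 116 141 111  76  69  71  69  69  67  65  64  65  62  63
   60  62]]
```

The peg is at α ≈ −0.3 in both views (stove y ≈ −111, z ≈ 190). I'll go round to its far side and push it sideways.

Call:
step_arm --increments '[{"translation":[0,-0.0159,0.0043],"turn":0},{"translation":[0,-0.0159,0.0043],"turn":0},{"translation":[0,-0.0159,0.0043],"turn":0},{"translation":[0,-0.0159,0.0043],"turn":0},{"translation":[0,-0.0159,0.0043],"turn":0},{"translation":[0,-0.0159,0.0043],"turn":0},{"translation":[0,-0.0159,0.0043],"turn":0},{"translation":[0,-0.0159,0.0043],"turn":0},{"translation":[0,0,0],"turn":0}]'

```text
t: 33.0
eef_pos: [661.6, 156.4, 179.3]
eef_rot: [[-0.071, -0.997, -0.003], [-0.997, 0.071, -0.001], [0.001, 0.002, -1.0]]
ft_force: [-0.1, 1.1, 0.3]
finger_gap: 0.1
finger_force: 0.0
```

```bash
cat >> h.py <<'E'
def sc():
    st();d=np.array(arm.state()['eef_pos'])-O;print('stove xyz',(d@ex).round(1),(d@ey).round(1),d[2].round(1))
E
python3 -c "
from h import *
sc()"
```

```text
t 33.0 tcp [661.6 156.4 179.3] yaw -94.06 z [-2.5e-03 -5.0e-04 -1.0e+00] F [-0.1  1.1  0.3] M [-0.   -0.01 -0.01] gap 0.1 0.0 q [ 0.14  0.62  0.32  1.27 -0.   -1.36]
stove xyz -114.2 -144.3 179.3
```

Call:
step_arm --increments '[{"translation":[-0.009,0,0],"turn":0},{"translation":[-0.009,0,0],"turn":0},{"translation":[-0.009,0,0],"turn":0},{"translation":[-0.009,0,0],"turn":0},{"translation":[-0.009,0,0],"turn":0},{"translation":[-0.009,0,0],"turn":0},{"translation":[0,0,0],"turn":0}]'

```text
t: 33.7
eef_pos: [664.9, 212.7, 182.0]
eef_rot: [[-0.068, -0.998, 0.0], [-0.998, 0.068, 0.0], [-0.0, -0.0, -1.0]]
ft_force: [-0.1, -1.4, 1.0]
finger_gap: 0.1
finger_force: 0.0
```

Call:
step_arm --increments '[{"translation":[0,0.004,0],"turn":0},{"translation":[0,0.004,0],"turn":0},{"translation":[0,0.003,0],"turn":0},{"translation":[0,0.003,0],"turn":0},{"translation":[0,0.003,0],"turn":0},{"translation":[0,0.003,0],"turn":0}]'

```text
t: 34.3
eef_pos: [645.9, 212.3, 182.9]
eef_rot: [[-0.07, -0.998, 0.003], [-0.998, 0.07, -0.0], [-0.0, -0.003, -1.0]]
ft_force: [2.2, -0.6, 2.1]
finger_gap: -0.0
finger_force: 1.1
```

```bash
python3 -c "
from h import *
sc()"
```

```text
t 34.3 tcp [645.9 212.3 182.9] yaw -94.04 z [ 2.8e-03 -1.0e-04 -1.0e+00] F [ 2.2 -0.6  2.1] M [-0.01 -0.37  0.01] gap -0.0 1.1 q [ 0.22  0.62  0.31  1.26 -0.   -1.28]
stove xyz -59.6 -124.7 182.9
```

Call:
step_arm --increments '[{"translation":[0,0.003,0],"turn":0},{"translation":[0,0.003,0],"turn":0},{"translation":[0,0.003,0],"turn":0},{"translation":[0,0.003,0],"turn":0},{"translation":[0,0.003,0],"turn":0},{"translation":[0,0.003,0],"turn":0}]'

```text
t: 34.9
eef_pos: [626.6, 213.9, 181.5]
eef_rot: [[-0.07, -0.998, -0.001], [-0.998, 0.07, -0.0], [0.0, 0.001, -1.0]]
ft_force: [2.2, 0.4, -0.7]
finger_gap: 0.1
finger_force: 0.8
```

Call:
step_arm --increments '[{"translation":[0,0.003,0],"turn":0},{"translation":[0,0.003,0],"turn":0},{"translation":[0,0.003,0],"turn":0},{"translation":[0,0.003,0],"turn":0},{"translation":[0,0.003,0],"turn":0},{"translation":[0,0.003,0],"turn":0}]'

```text
t: 35.5
eef_pos: [609.2, 215.0, 182.0]
eef_rot: [[-0.07, -0.998, 0.001], [-0.998, 0.07, -0.0], [0.0, -0.001, -1.0]]
ft_force: [2.3, -0.5, -0.5]
finger_gap: -0.0
finger_force: 1.1
```

```bash
python3 -c "
from h import *
sc()"
```

```text
t 35.5 tcp [609.2 215.  182. ] yaw -94.02 z [ 6.e-04 -2.e-04 -1.e+00] F [ 2.3 -0.5 -0.5] M [-0.05 -0.49 -0.02] gap -0.0 1.1 q [ 0.24  0.54  0.19  1.21 -0.   -1.26]
stove xyz -59.4 -87.9 182.0
```

Call:
step_arm --increments '[{"translation":[0,0.003,0],"turn":0},{"translation":[0,0.003,0],"turn":0},{"translation":[0,0.003,0],"turn":0},{"translation":[0,0,0],"turn":0}]'

```text
t: 35.9
eef_pos: [599.5, 215.8, 182.2]
eef_rot: [[-0.07, -0.998, -0.001], [-0.998, 0.07, 0.0], [-0.0, 0.001, -1.0]]
ft_force: [1.3, 0.3, 0.4]
finger_gap: 0.0
finger_force: 0.4
```

Call:
step_arm --increments '[{"translation":[0,-0.004,0],"turn":0},{"translation":[0,-0.004,-0.004],"turn":0},{"translation":[0,0,-0.01],"turn":0},{"translation":[0,0,-0.01],"turn":0},{"translation":[0,0.005,0],"turn":0},{"translation":[0,0.01,0],"turn":0},{"translation":[0,0.01,0],"turn":0},{"translation":[0,0,0],"turn":0}]'

```text
t: 36.7
eef_pos: [581.9, 217.1, 206.4]
eef_rot: [[-0.069, -0.998, -0.001], [-0.998, 0.069, -0.0], [0.0, 0.001, -1.0]]
ft_force: [-0.8, 0.1, 0.5]
finger_gap: 0.1
finger_force: 0.0
```

```bash
python3 -c "
from h import *
sc()"
```

```text
t 36.7 tcp [581.9 217.1 206.4] yaw -93.97 z [-5.e-04 -0.e+00 -1.e+00] F [-0.8  0.1  0.5] M [-0.05 -0.01 -0.02] gap 0.1 0.0 q [ 0.25  0.48  0.15  1.24  0.   -1.25]
stove xyz -59.3 -60.5 206.4
```

Call:
step_arm --increments '[{"translation":[0,0,0.004],"turn":0},{"translation":[0,0,0.004],"turn":0},{"translation":[0,0,0.004],"turn":0},{"translation":[0,0,0.003],"turn":0},{"translation":[0,0,0.003],"turn":0},{"translation":[0,0,0.003],"turn":0},{"translation":[0,0,0.003],"turn":0},{"translation":[0,0,0.003],"turn":0}]'

```text
t: 37.5
eef_pos: [583.4, 216.9, 178.8]
eef_rot: [[-0.07, -0.998, 0.0], [-0.998, 0.07, 0.0], [-0.0, -0.0, -1.0]]
ft_force: [-1.2, -0.2, 2.2]
finger_gap: -0.2
finger_force: 1.0
```

Call:
step_arm --increments '[{"translation":[0,0,0.003],"turn":0},{"translation":[0,0,0.003],"turn":0},{"translation":[0,0,0.002],"turn":0},{"translation":[0,0,0.002],"turn":0},{"translation":[0,0,0.002],"turn":0},{"translation":[0,0,0],"turn":0}]'

```text
t: 38.1
eef_pos: [583.3, 216.8, 166.6]
eef_rot: [[-0.07, -0.998, 0.0], [-0.998, 0.07, -0.0], [0.0, -0.0, -1.0]]
ft_force: [0.2, -0.0, -0.4]
finger_gap: -0.3
finger_force: 0.0
```

```bash
python3 -c "
from h import *
sc()"
```

```text
t 38.1 tcp [583.3 216.8 166.6] yaw -94.02 z [ 0.e+00 -3.e-04 -1.e+00] F [ 0.2 -0.  -0.4] M [-0.02 -0.   -0.04] gap -0.3 0.0 q [ 0.25  0.5   0.08  1.15 -0.   -1.25]
stove xyz -59.4 -61.9 166.6
```

Call:
step_arm --increments '[{"translation":[0,0,0.001],"turn":0},{"translation":[0,0,0.001],"turn":0},{"translation":[0,0,0],"turn":0}]'

```text
t: 38.4
eef_pos: [583.4, 216.8, 165.4]
eef_rot: [[-0.07, -0.998, 0.001], [-0.998, 0.07, -0.0], [0.0, -0.001, -1.0]]
ft_force: [-1.2, -0.3, 3.3]
finger_gap: -0.2
finger_force: 1.4
```

Call:
step_arm --increments '[{"translation":[0,0,0.001],"turn":0},{"translation":[0,0,0.001],"turn":0},{"translation":[0,0,0],"turn":0}]'

```text
t: 38.7
eef_pos: [583.5, 216.8, 165.0]
eef_rot: [[-0.07, -0.998, 0.002], [-0.998, 0.07, 0.0], [-0.0, -0.002, -1.0]]
ft_force: [-3.5, -0.8, 11.4]
finger_gap: -0.1
finger_force: 5.5
```

```bash
python3 -c "
from h import *
sc();s=cap('side','s8.png')
for a in(.9,1.2,1.4,1.57):print(a,[proj(s,W(x,-99+42*np.sin(a),150+42*np.cos(a))).round(1) for x in(-44,-71)])
g=cv2.cvtColor(s['image'],cv2.COLOR_BGR2GRAY);print(g[155:180,292:318])"
```

```text
t 38.7 tcp [583.5 216.8 165. ] yaw -94.01 z [ 2.e-03  1.e-04 -1.e+00] F [-3.5 -0.8 11.4] M [-0.25  0.88  0.02] gap -0.1 5.5 q [ 0.25  0.5   0.07  1.14 -0.   -1.25]
stove xyz -59.4 -62.1 165.0
0.9 [array([303.3, 159.1]), array([303.2, 163.8])]
1.2 [array([301.3, 161.5]), array([301.2, 166.3])]
1.4 [array([300.5, 163.3]), array([300.5, 168.1])]
1.57 [array([300.3, 164.9]), array([300.2, 169.7])]
[[ 72  52  52  49  52  49  44  50  57  65  77  57  49  47  45  45  48  45
   50  47  49  52  50  59  80 113]
 [ 93  66  55  53  52  55  48  48  54  65  83  56  46  50  51  51  50  41
   51  56  53  59  58  75  95 118]
 [102  89  72  63  70  70  59  49  52  56  51  40  45  55  50  51  51  49
   53  60  74  79  79  90  97 126]
 [108 107  95  92  99 100  84  54  53  58  58  48  58  54  54  60  59  53
   59  93 128 132 103  94 101 138]
 [107 109 110 112 117 114 102  57  64  94 101  85  95  59  60  76  60  58
   73 122 172 166 117  94  97 143]
 [112 106 113 112 114 110  95  61  84 131 137 119 135  69  71  91  64  57
   83 133 177 171 119  91 102 143]
 [120 127 142 137 115 107  95  64  95 145 142 134
[... 1322 characters left out ...]
94  87  90
   87  86  88  86  88 104 150 205]
 [ 86  85  92  91  93  94  84  88  98 135 176 178 179 171 139  97  86  89
   88  88  90  89  90 105 151 207]
 [ 85  91  90 107 132 127  94  92 102 136 179 181 180 170 131  96  90  88
   91  91  88  88  90 105 155 206]
 [ 89  87  90 109 147 138  97  91 105 146 182 186 184 168 115  92  88  92
   85  87  89  89  89 110 161 208]
 [ 85  83  85  98 104 103  91  92 114 158 184 184 184 168 114  91  88  87
   88  88  88  89  89 116 165 209]
 [ 85  79  88  94 101  98  96  90 117 164 181 185 181 165 104  91  91  89
   88  87  91  84  92 122 173 209]
 [ 77  75  89  92  93  97  95  91 114 163 181 182 182 163 102  87  90  87
   88  92  86  88  94 133 185 209]]
```

The catch is at its stop: 11 N with the tip at z ≈ 154, and the bar looks level. Retract and take the final look.

Call:
step_arm --increments '[{"translation":[0,0,-0.003],"turn":0},{"translation":[0,0,-0.006],"turn":0},{"translation":[0,0,-0.012],"turn":0},{"translation":[0,0,-0.02],"turn":0},{"translation":[0.01,0,-0.02],"turn":0},{"translation":[0.03,0,-0.02],"turn":0},{"translation":[0.04,0,0],"turn":0},{"translation":[0.04,0,0],"turn":0},{"translation":[0.04,0,0],"turn":0},{"translation":[0.02,0,0],"turn":0},{"translation":[0,0,0],"turn":0},{"translation":[0,0,0],"turn":0}]'

```text
t: 39.95
eef_pos: [570.9, 37.2, 244.5]
eef_rot: [[-0.071, -0.997, 0.001], [-0.997, 0.071, 0.0], [-0.001, -0.001, -1.0]]
ft_force: [0.2, 0.8, 0.4]
finger_gap: -0.1
finger_force: 0.0
```

```bash
python3 -c "
from h import *
sc();s=cap('side','s9.png');c=cap('top','t9.png')
i=cv2.resize(s['image'][135:210,230:355],(500,300),interpolation=2)
k=cv2.resize(s['image'],(300,300));j=cv2.resize(c['image'][150:250,100:367],(800,300),interpolation=2)
cv2.imwrite('pics/z9.png',np.vstack([np.hstack([i,k]),j]))"
```

```text
t 39.95 tcp [570.9  37.2 244.5] yaw -94.06 z [ 7.e-04  5.e-04 -1.e+00] F [0.2 0.8 0.4] M [-0. -0. -0.] gap -0.1 0.0 q [-0.05  0.37  0.08  1.28  0.   -1.55]
stove xyz -239.4 -62.0 244.5
```

View pics/z9.png

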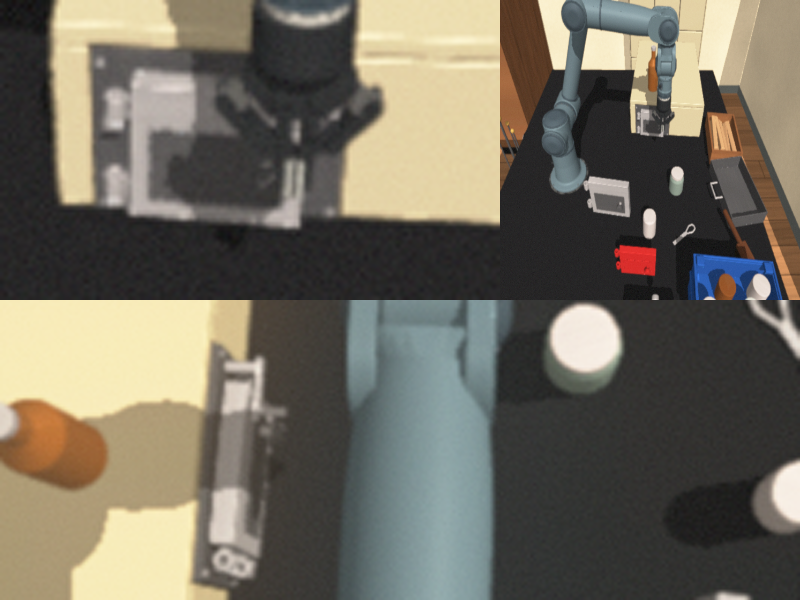

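The door is shut in the frame with both sockets on their lugs (side crop 117,105 and 117,185), and the other objects haven't moved. The gripper hides the catch, so I'll step aside and check it by pixels.

Call:
step_arm --increments '[{"translation":[0.02,0.03,0],"turn":0},{"translation":[0.02,0.03,0],"turn":0},{"translation":[0.02,0.03,0],"turn":0},{"translation":[0.02,0.03,0],"turn":0},{"translation":[0,0.03,0],"turn":0},{"translation":[0,0,0],"turn":0}]'

```text
t: 40.65
eef_pos: [411.8, -30.8, 243.9]
eef_rot: [[-0.069, -0.998, -0.003], [-0.998, 0.069, 0.001], [-0.001, 0.003, -1.0]]
ft_force: [-0.0, -0.3, 0.1]
finger_gap: 0.0
finger_force: 0.0
```

```bash
python3 -c "
from h import *
sc();s=cap('side','s10.png');c=cap('top','t10.png')
doorchk([-2,0,2,4])
for a in(1.2,1.57):print(a,[proj(s,W(x,-99+42*np.sin(a),150+42*np.cos(a))).round(1) for x in(-44,-71)],[proj(c,W(x,-99+42*np.sin(a),150+42*np.cos(a))).round(1) for x in(-44,-71)])
g=cv2.cvtColor(s['image'],cv2.COLOR_BGR2GRAY);print(g[156:178,292:318])
g=cv2.cvtColor(c['image'],cv2.COLOR_BGR2GRAY);print(g[166:196,172:200])
"
```

```text
t 40.65 tcp [411.8 -30.8 243.9] yaw -93.97 z [-2.8e-03  7.0e-04 -1.0e+00] F [-0.  -0.3  0.1] M [ 0.02 -0.01  0.  ] gap 0.0 0.0 q [-0.23  0.05 -0.33  1.19  0.   -1.73]
stove xyz -318.4 91.9 243.9
-2 outer face r150,160,168 | beyond 180,186: [94, 180, 183, 88, 90]
0 outer face r150,160,168 | beyond 180,186: [94, 183, 180, 89, 91]
2 outer face r150,160,168 | beyond 180,186: [95, 182, 178, 88, 88]
4 outer face r150,160,168 | beyond 180,186: [96, 182, 179, 90, 88]
1.2 [array([301.3, 161.5]), array([301.2, 166.3])] [array([185.2, 184.3]), array([194.4, 184.8])]
1.57 [array([300.3, 164.9]), array([300.2, 169.7])] [array([186. , 186.1]), array([195.1, 186.6])]
[[193 190 189 189 188 189 188 185 187 186 186 183 190 198 173 158 105  93
   89  92  92  94  90  91  98 121]
 [190 189 189 188 191 195 196 195 194 193 193 195 193 191 191 174 110  89
   91 103 116 118  95  91  98 129]
 [185 184 186 199 202 208 211 218 216 211 211 210 202 190 189 171 111  93
   98 122 155 156 107  94  99 138]
 [176 179 189 202 207 211 217 223 218 214 208 206 203 187 185 169 106  93
  101 133 176 171 119  94 101 144]
 [1
[... 4770 characters left out ...]
101 121 183 207 210 209 212 215 214 205 177 146 139 129 115 100 108 125
  122  99  88  85  77  69  62  63  60  63]
 [106 132 185 204 210 209 211 215 212 196 176 157 123  92  96 110 117 115
  112 106 102 103  95  77  66  64  62  63]
 [108 141 186 203 209 210 213 215 211 194 175 162 127  95 115 152 159 136
  109 106 111 111 100  79  66  60  63  62]
 [108 151 194 205 208 210 214 214 210 189 172 163 130 106 129 176 186 154
  113 106 111 111 100  81  64  60  64  61]
 [112 166 201 209 209 209 213 213 210 183 169 161 136 110 116 151 163 140
  111 103 110 109  98  81  66  62  60  59]
 [117 176 206 210 209 212 215 214 211 183 168 161 134 108  98 104 109 115
  106  97 102 103  94  76  63  62  59  63]]
```

Top view: the bar lies across the door and the peg row is 186.5, matching 1.57 rad. The door edge is parallel to the frame. Handing in.

```bash
python3 -c "
from rig import arm
print(arm.close_job())"
```

```text
the job is handed in; nothing more can be done
None
```

The soot door is back on both pintles, swung shut, and its catch turned level across the front to its stop; I handed the job in at about 41 s, with the can, jar, opener and bottle not moved.

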